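Lock a lino block up in the proofing bed

TASK

Lock the red-faced lino block up in the plywood lock-up bed, ready for inking: take it out of the dowel rack and lay it in the bed face up, its far tongue fully home under the steel lip of the head rail between the two brass pins, then set the clamp stick down behind it so that the stick's steel lip covers the near tongue. Last, with everything flat on the bed, drive the beech wedge, on its side and thin end first, from the right between the stick and the slanting foot rail until block and stick are tight against the head rail and nothing has play. Leave the green-faced block in the rack and do not disturb the green-banded ink tin, the loupe and the blue brayer.

Things in the scene. Friction and masses are not known exactly. Their poses are not given: they have to be found in the camera images.
- lockup_bed: Fixed plywood bed for locking up a relief block. Origin: centre of the board at table height; x away from the robot to the head rail, y left. Board x -118..+108, y -78..+78 mm; its top, the floor, is 12 mm up. When all is tight: block origin at x 27, y 0; stick origin at x -33, y 0; wedge origin at x -45, y about -8, z 24 mm (1 mm of play elsewhere shifts the wedge's y by 5.5 mm).
- head_lip (a point): Middle of the lower edge of the head rail's steel lip, at bed x 66, y 0 mm, 11 mm above the floor. Lip 60 mm wide (y -30..30), top 17 mm above the floor, overhanging 9 mm: the rail's face is at bed x 75 mm. Brass pins (8 mm diameter, 19 mm high) at bed x 66, y -36.5 and +36.5 mm guide the block's sides, 2.5 mm play each.
- foot_rail (a point): On the inner face of the foot rail, middle of its length, at floor level: bed x -53.8, y +5 mm. The rail is dark wood, 18 mm high, 60 mm long (y -25..+35), 26 mm thick. Its face slants like the wedge: x -59.2 mm at y -25, x -48.3 mm at y +35, so the channel between stick and rail narrows to the left; the wedge enters from the right, its thick end finally standing proud.
- block_rack: Fixed wooden rack, board 158 x 116 x 14 mm, origin under its centre, x away from the robot, y left. Two slots along y at x -37.5 and +37.5 mm; in each a block stands on its long edge between four dowels (8 mm diameter, 40 mm high, at y -30 and +30, 18.5 mm to either side of the slot's middle). The table between rack and bed (about x 0.47, y 0.13 m) stays free.
- red_block: Wooden relief block with brick-red lino face (leaf cut), 0.13 kg, 96 (x) x 60 (y) x 26 mm. Origin: centre of its back; z points out of the face. At both x ends a tongue 12 mm long, 9 mm high, along the back; face 72 x 60 mm. Fits either way round. Starts in either slot on its long edge: y up, face (z) to the robot, x right; lower edge 14 mm, upper edge 74 mm above the table.
- green_block: A block of the same kind with dark green lino face (wave cut), standing in the other slot; it stays there.
- clamp_stick: Clamp stick, 0.12 kg: wood foot 24 (x) x 52 (y) x 11 mm, on top a 5 mm steel plate (16 mm high in all) that stands 9 mm proud on the +x side as a lip, its underside 11 mm up. Origin: centre of the foot's underside. Lies upright on the table, right of the bed; in the bed +x (lip) points to the head rail. Its 52 mm apart end faces stay free there and can be held.
- stick_lip (a point): Middle of the free lower edge of the stick's lip, 21 mm in +x of the stick's origin, 11 mm up.
- beech_wedge: Beech wedge, 0.05 kg, on its side right of the bed (it and the stick may swap places): 75 mm long, 24 mm high, tapering in plan from 4.5 to 18 mm (11.1 at the middle, slope 0.181). Origin: middle of its flat sole, 12 mm up; y along the sole to the thick end, z from the sole to the sloping side, x down. In the bed y points right, sole on the stick. Driven with about 10 N it holds by friction.
- green_tin: Ink tin with green band, 69 mm diameter, 62 mm high, origin under its centre; a bystander.
- loupe: Black stand loupe, 42 mm diameter, 40 mm high, origin under its centre; a bystander.
- blue_brayer: Brayer (hand roller) with blue roller, lying on this table behind the rack, 126 x 170 x 43 mm, origin under its centre; a bystander.

How it is judged:
On the way, in this order (a step that is already met when the one before it is completed fails the run):
1. the red block lies face up on the floor of the bed with its far tongue at least 3 mm under the head rail's lip (angle between red_block's own z axis and vertical below 0.06 rad and angle between the x axis of red_block and the x axis of lockup_bed, either way round below 0.06 rad and z of red_block in the frame of lockup_bed between 0.0095 and 0.0145 m and x of red_block in the frame of lockup_bed above 0.021 m and y of red_block in the frame of lockup_bed between -0.006 and 0.006 m), for 0.1 s.
2. the clamp stick stands on the floor of the bed with its lip at least 3 mm over the near tongue (angle between each of red_block, clamp_stick's own z axis and vertical below 0.06 rad and angle between the x axis of red_block and the x axis of lockup_bed, either way round below 0.06 rad and z of red_block in the frame of lockup_bed between 0.0095 and 0.0145 m and angle between the x axis of clamp_stick and the x axis of lockup_bed, either way round below 0.08 rad and z of clamp_stick in the frame of lockup_bed between 0.0095 and 0.0145 m and y of clamp_stick in the frame of lockup_bed between -0.015 and 0.015 m and x of red_block in the frame of lockup_bed above 0.021 m and x of stick_lip in the frame of lockup_bed above -0.018 m), for 0.1 s.
At the end, for the whole second after the job is handed in: Red block face up and flat, within 2.5 mm of home at the head rail, 5 mm of centre; stick flat, within 3 mm of its tight place, lip over the near tongue; wedge on its side on the bed floor, at most 12 mm short of its tight place, bearing on the stick with 2 N; all at rest (angle between each of red_block, clamp_stick's own z axis and vertical below 0.06 rad and angle between the x axis of red_block and the x axis of lockup_bed, either way round below 0.06 rad and z of red_block in the frame of lockup_bed between 0.0095 and 0.0145 m and angle between the x axis of clamp_stick and the x axis of lockup_bed, either way round below 0.08 rad and z of clamp_stick in the frame of lockup_bed between 0.0095 and 0.0145 m and y of clamp_stick in the frame of lockup_bed between -0.015 and 0.015 m and x of red_block in the frame of lockup_bed between 0.0245 and 0.0295 m and y of red_block in the frame of lockup_bed between -0.005 and 0.005 m and x of clamp_stick in the frame of lockup_bed between -0.036 and -0.03 m and x of stick_lip in the frame of lockup_bed above -0.016 m and x of beech_wedge in the frame of lockup_bed between -0.049 and -0.041 m and y of beech_wedge in the frame of lockup_bed above -0.02 m and angle between the y axis of beech_wedge and the y axis of lockup_bed, either way round below 0.12 rad and z of beech_wedge in the frame of lockup_bed between 0.021 and 0.027 m and contact force between beech_wedge and clamp_stick above 2 N and linear speed of each of red_block, beech_wedge below 0.01 m/s); the robot touches nothing.
It fails at once if the green block leaves its place in the rack (moved over 15 mm) (distance of green_block from where it was at the start of the episode above 0.015 m).
It fails at once if a bystander (tin, loupe or brayer) is pushed over 15 mm (distance of any of green_tin, loupe, blue_brayer from where it was at the start of the episode above 0.015 m).
It also fails if it takes over 72 s, if anything falls off the work surface, if the arm or the gripper's body presses on something with over 40 N, if the wrist force passes 120 N, or if a joint passes its speed limit or range.

ROBOT

A 7-joint arm with a two-finger parallel gripper is mounted at the origin on a cart in front of the work surface, level with it; the furniture and walls round the work are solid. World frame = base frame: x ahead of the robot, y to its left, z up, the work surface at z = 0. Lengths are in m, angles in rad, forces in N, time in s.
With the tool pointing down it reaches from about 0.425 to 0.825 m from the base axis. Payload 3.6 kg.
Tool frame: the origin (TCP) lies midway between the tips of the shut fingers; the grasp point (between the pads) lies 19 mm behind it (grip_depth is the distance from the TCP to the grasp point, in m); z points along the fingers, y is the line along which they close (so a half turn about z gives the same grasp; the last joint's range is limited). The gripper opens to 85 mm and grips with 20 to 120 N. Pads are 22 mm wide; open, the fingers measure 114 mm over their backs; the gripper's body (76 mm by 85 mm) begins 54 mm behind the grasp point. The pads swing forward as they close: fully open they stand 13 mm farther back than shut.
Start: joints at [-1.357, 0.615, -0.013, 1.423, 0.008, 1.103, -0.04], TCP at [0.154, 0.631, 0.231] pointing down, gripper open.
Joint ranges: [-3.12, 3.12], [-0.3, 2.06], [-1.34, 1.32], [0.26, 2.42], [-1.36, 4.5], [0.01, 1.98], [-2.84, 2.84]. Speed limits (rad/s): [2.79, 2.79, 3.14, 3.14, 3.14, 3.14, 3.14].

INTERFACE

Orientations are given as a unit quaternion [w, x, y, z].
In Python, from plant import state, grab_frame, camera_params, job_done, recognise, pinpoint, grip_depth gives the robot as it stands. The module is installed in compiled form; this text tells all that it offers.
- The arm moves only by the tool servo_tool, never from a script. Its argument "plan" is a list of rows, each an object with "hand": the opening, from -1 (shut) to 1 (fully open); "delta_pos": the shift along the tool's x, y, z in cm, a list of three; "turn": the turn, a rotation vector about the tool's x, y, z in degrees, a list of three. A call has 1 to 5 rows; each row shifts and turns the commanded pose from where the row before left it, along the tool's axes as they then stand; what a row does not reach is not made up. A row lasts 1/12 s, in which the tool goes at most 41.7 mm and 7.16 degrees, less where a joint would pass 70% of its speed; a pose out of reach is approached as far as the arm can. A call is refused whole if a number of a shift passes 4.17 or a number of a turn 7.16, either way. A call with a gripper value outside its range is refused whole. The fingers move at their own pace and stop on an object; "force" is the grip in N (left out, the last holds). Time passes only in rows, so rows that do not move let the fingers close. It gives the time, the measured TCP pose, the force, the opening and the grip force at its end, in the units of the state.
- state(): the state, without advancing time (a new reading comes with each control period).
- grab_frame(name): name is "scene" or "top" or "wrist"; returns (picture, depth): 420x560x3 uint8, red, green, blue; 420x560 float32, m along the optical axis (not along the pixel's ray), 0 where there is no reading.
- camera_params(name): a dict with "intrinsics" (3x3 intrinsics, pixels), "pose" (4x4, takes a point from camera to world coordinates); the wrist camera has in their place "tool_from_camera" (4x4, takes a point from camera to tool coordinates, whose origin is the TCP and whose axes are the flange's). Camera axes: x right, y down, z forward; pixel columns grow to the right and rows downward; lengths in m; the calibration is good to about 2 mm. A picture is of the moment at which its call begins: read the wrist's pose just before it. camera_params takes no time and is no camera call.
- job_done(): hands the job in; it is judged then, once.
Trained networks look in the newest picture that a camera, given by its name, has taken for a name from the list of things; names that differ only in an ending like _2 or _b are one class to them, and where a whole thing is asked for, a point or a joint stands for the part that bears it (a point fixed in the world has none). Each returns a list of dicts, best first, with "conf" (0 to 1); they miss things now and then, are a little off and sometimes report something else, mostly with a low value. They report only what shows in the picture. A call takes as long as a camera call.
- recognise(camera, label): "pixel" ([column, row] in pixels, amid what is visible of it).
- pinpoint(camera, label): "pixel" ([column, row] in pixels: a listed point, or the origin of a listed thing).
The state is a dict: "clock": time; "joint_pos": joint angles; "qvel": joint speeds; "tau": joint torques, N m; "tcp_pos": TCP position; "orientation": TCP orientation; "ft_force": force on the tool from outside, world axes, zero at the start; "wrist_torque": the same for the moment, N m; "finger_gap": finger opening in m; "finger_force": force on a finger pad.
Only numpy, scipy, OpenCV 4.12 (cv2) and the standard library are available. Lean on these libraries where they do the work, as an engineer would, in place of code of your own. Each camera call takes 0.05 s, during which the arm holds its last target. There are 200 camera calls.

## Working session

There is one attempt and no reset: what is moved stays moved. The work goes in short steps, Python scripts to look and compute and a tool call to move; the robot and the scene stay as the last step left them, time stands still between calls to the robot, and variables do not carry over. Pictures are saved under pics/ and viewed, at most 10 in all, crops included, and the job is handed in when it is done.

Besides the shell and the picture viewer there is one more tool, called after "Emit:" as name([rows], argument=value, ...), one row to a line, values as JSON. servo_tool: Moves the arm, as the interface text tells. Its arguments: {"type":"object","properties":{"plan":{"type":"array"},"force":{"type":"number"}},"required":["plan"]}

```bash
mkdir -p pics; cat > h.py <<'E'
import numpy as np, cv2
from plant import *
from scipy.spatial.transform import Rotation as R
def cam(name):
    s=state(); p=camera_params(name)
    if name=='wrist':
        T=np.eye(4); q=s['orientation']; T[:3,:3]=R.from_quat([q[1],q[2],q[3],q[0]]).as_matrix(); T[:3,3]=s['tcp_pos']
        P=T@np.array(p['tool_from_camera'])
    else: P=np.array(p['pose'])
    im,d=grab_frame(name); 
    return im,d,np.array(p['intrinsics']) if 'intrinsics' in p else None,P
def cloud(d,K,P):
    v,u=np.mgrid[:d.shape[0],:d.shape[1]]
    c=np.stack([(u-K[0,2])/K[0,0]*d,(v-K[1,2])/K[1,1]*d,d],-1)
    w=c@P[:3,:3].T+P[:3,3]; w[d==0]=np.nan
    return w
def onz(px,z,K,P):
    r=P[:3,:3]@np.linalg.solve(K,[px[0],px[1],1.]); return P[:3,3]+r*(z-P[2,3])/r[2]
def save(im,n): cv2.imwrite('pics/'+n,im[:,:,::-1])
E
python3 - <<'E'
from h import *
print(state()); print(grip_depth, camera_params('wrist'))
for n in('scene','top'):
    im,d,K,P=cam(n); save(im,n+'0.png'); np.savez(n+'0.npz',im=im,d=d,K=K,P=P); print(n,K.round(1).tolist(),P.round(3).tolist())
    w=cloud(d,K,P)
    for l in 'lockup_bed head_lip foot_rail block_rack red_block green_block clamp_stick stick_lip beech_wedge green_tin loupe blue_brayer'.split():
        r=pinpoint(n,l)[:1]
        for o in r:
            u,v=np.round(o['pixel']).astype(int); print(l,round(o['conf'],2),u,v,w[min(v,419),min(u,559)].round(4))
E
```

```text
{'clock': 0.0, 'joint_pos': array([-1.35744841,  0.61592147, -0.0126034 ,  1.42492045,  0.008113  ,
        1.10339191, -0.04043891]), 'qvel': array([-0.00041951,  0.00050423,  0.00141405,  0.0005109 ,  0.00084427,
        0.00080206,  0.00097792]), 'tau': array([-2.52906657e-04, -4.69216239e+01,  2.59023942e-01, -1.71026748e+01,
        9.96593357e-03,  9.80636571e-03,  2.06707739e-06]), 'tcp_pos': array([0.1542289 , 0.63064298, 0.23012958]), 'orientation': array([-1.26595027e-04,  1.19625176e-01,  9.92818281e-01, -1.28915101e-03]), 'ft_force': array([-0.28732366,  0.30704262, -0.21997495]), 'wrist_torque': array([-0.0034654 , -0.00234515,  0.03258073]), 'finger_force': 0.0, 'finger_gap': 0.08561503313724741}
0.0187 {'intrinsics': array([[291.37097622,   0.        , 281.72151446],
       [  0.        , 291.37097622, 212.40661152],
       [  0.        ,   0.        ,   1.        ]]), 'tool_from_camera': array([[-7.87385748e-04, -9.61914047e-01, -2.73350958e-01,
         6.89066733e-02],
       [ 9.99999560e-01, -6.17881876e-04, -7.06184266e-04,
         1.02492868e-03],
       [ 5.10
[... 934 characters left out ...]
0, 278.2], [0.0, 392.8, 209.9], [0.0, 0.0, 1.0]] [[0.027, -0.983, 0.181, 0.412], [-1.0, -0.027, 0.002, -0.004], [0.003, -0.181, -0.984, 1.025], [0.0, 0.0, 0.0, 1.0]]
lockup_bed 0.85 297 232 [ 0.5416 -0.0521  0.0121]
head_lip 0.97 303 206 [ 0.6105 -0.0665  0.0135]
foot_rail 0.57 300 253 [ 0.4862 -0.0598  0.0305]
block_rack 0.71 170 234 [0.5271 0.2762 0.0138]
red_block 0.69 393 280 [ 0.4256 -0.2971  0.0162]
green_block 0.83 166 244 [0.4957 0.2673 0.0743]
clamp_stick 0.6 391 279 [ 0.428  -0.2925  0.0149]
stick_lip 0.67 388 270 [ 0.4503 -0.2852  0.0157]
beech_wedge 0.69 403 240 [ 0.5274 -0.324   0.0208]
green_tin 0.79 242 169 [0.6938 0.0934 0.0574]
blue_brayer 0.63 204 144 [0.7677 0.2001 0.03  ]
```

```bash
python3 - <<'E'
import cv2
a=cv2.imread('pics/top0.png')[120:330,110:470]; cv2.imwrite('pics/top0c.png',cv2.resize(a,None,fx=2.2,fy=2.2,interpolation=cv2.INTER_CUBIC))
E
```

```text
(no output)
```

View pics/top0c.png

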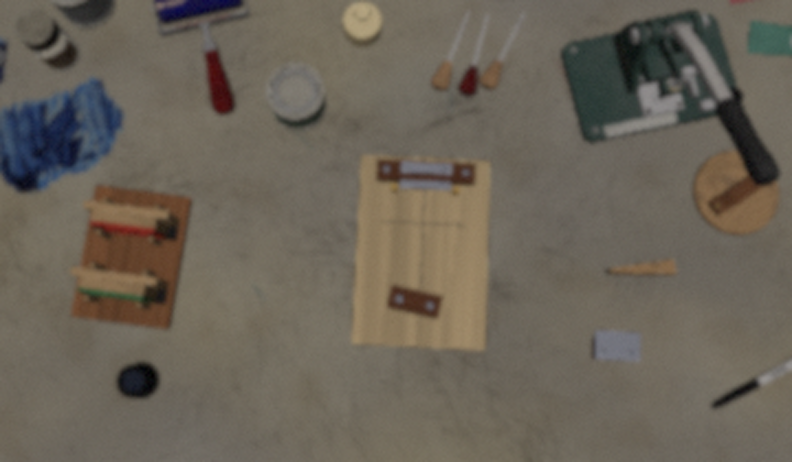

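View pics/scene0.png

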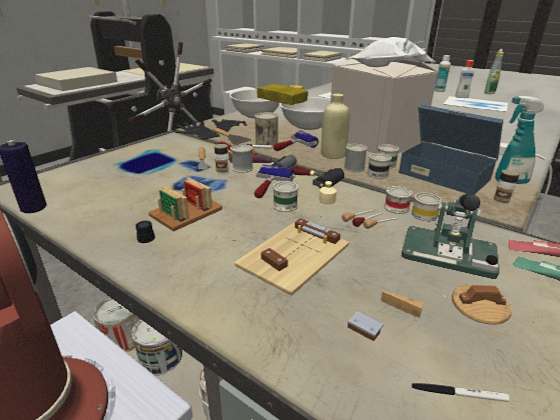

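The top crop shows the rack (crop ~130,255) with red in the far slot and green in the near one. The bed is at ~(425,250), with the wedge at ~(643,268) and the stick at ~(617,346) to its right. The tin, loupe and brayer stand clear.

```bash
cat >> h.py <<'E'
def rect(w,lo,hi,box):
    m=(w[...,2]>lo)&(w[...,2]<hi)&(w[...,0]>box[0])&(w[...,0]<box[1])&(w[...,1]>box[2])&(w[...,1]<box[3])
    n,L,st,c=cv2.connectedComponentsWithStats(m.astype(np.uint8))
    if n<2: return None
    k=1+np.argmax(st[1:,4]); p=w[L==k]
    (cx,cy),(a,b),t=cv2.minAreaRect((p[:,:2]*1000).astype(np.float32))
    return dict(n=len(p),c=(round(cx,1),round(cy,1)),z=round(float(np.median(p[:,2]))*1000,1),size=(round(a,1),round(b,1)),ang=round(t,1))
E
python3 - <<'E'
from h import *
for n in('top','scene'):
    f=np.load(n+'0.npz'); w=cloud(f['d'],f['K'],f['P'])
    print(n,'noise',np.nanstd(w[300:310,280:300,2]) if n=='top' else '', np.nanmedian(w[300:310,280:300,2]))
    for nm,lo,hi,b in [('bed',.008,.017,(.35,.7,-.2,.05)),('bedrails',.026,.034,(.35,.58,-.2,.05)),('headrail',.026,.036,(.58,.7,-.2,.05)),('rack',.009,.019,(.38,.68,.15,.4)),('red',.066,.08,(.53,.6,.15,.4)),('green',.066,.08,(.4,.52,.15,.4)),('stick',.010,.022,(.38,.47,-.4,-.2)),('wedge',.018,.03,(.47,.6,-.4,-.2)),('loupe',.03,.05,(.33,.45,.2,.33)),('tin',.05,.07,(.6,.8,.03,.15))]:
        print(nm,rect(w,lo,hi,b))
E
```

```text
top noise 0.0017545216109597524 -8.535322808178591e-05
bed {'n': 4302, 'c': (539.5, -64.4), 'z': 12.0, 'size': (155.7, 225.9), 'ang': 88.8}
bedrails {'n': 238, 'c': (478.1, -55.9), 'z': 29.8, 'size': (59.8, 25.9), 'ang': 78.5}
headrail {'n': 477, 'c': (627.0, -65.4), 'z': 30.3, 'size': (113.8, 33.5), 'ang': 88.1}
rack {'n': 1687, 'c': (523.4, 277.6), 'z': 14.0, 'size': (117.1, 157.9), 'ang': 84.1}
red {'n': 356, 'c': (560.2, 271.8), 'z': 74.0, 'size': (95.7, 26.3), 'ang': 83.7}
green {'n': 368, 'c': (485.7, 279.2), 'z': 74.0, 'size': (96.5, 26.0), 'ang': 84.0}
stick {'n': 272, 'c': (434.7, -290.6), 'z': 15.8, 'size': (50.9, 32.9), 'ang': 89.3}
wedge {'n': 136, 'c': (526.4, -321.7), 'z': 24.0, 'size': (15.2, 74.6), 'ang': 2.3}
loupe {'n': 195, 'c': (380.3, 256.9), 'z': 39.1, 'size': (35.0, 36.2), 'ang': 58.8}
tin {'n': 563, 'c': (715.6, 89.0), 'z': 59.9, 'size': (67.2, 66.9), 'ang': 0.4}
scene noise  0.0004224324252091738
bed {'n': 3576, 'c': (538.4, -64.6), 'z': 12.9, 'size': (157.6, 228.8), 'ang': 88.5}
bedrails {'n': 244, 'c': (477.3, -56.8), 'z': 30.6, 'size': (62.4, 27.4), 'ang': 79.8}
headrail {'n': 415, 'c': (624.2, -66.4), 'z': 30.8, 'size': (116.0, 38.6), 'ang': 88.8}
rack {'n': 710, 'c': (521.1, 275.0), 'z': 14.9, 'size': (117.4, 160.3), 'ang': 82.5}
red {'n': 203, 'c': (559.3, 271.4), 'z': 74.6, 'size': (97.1, 28.6), 'ang': 82.3}
green {'n': 223, 'c': (484.6, 278.1), 'z': 74.7, 'size': (96.7, 27.9), 'ang': 84.4}
stick {'n': 498, 'c': (434.9, -291.4), 'z': 16.5, 'size': (52.7, 35.9), 'ang': 87.6}
wedge {'n': 283, 'c': (526.5, -321.7), 'z': 24.2, 'size': (19.5, 76.5), 'ang': 0.2}
loupe {'n': 166, 'c': (378.8, 256.0), 'z': 39.7, 'size': (36.7, 36.6), 'ang': 59.4}
tin {'n': 314, 'c': (715.5, 88.7), 'z': 60.5, 'size': (70.4, 65.1), 'ang': 37.9}
```

Emit:
servo_tool([
  {"hand": 1,"delta_pos": [0,0,0],"turn": [0,0,6.85]},
  {"hand": 1,"delta_pos": [0,0,0],"turn": [0,0,6.85]},
  {"hand": 1,"delta_pos": [0,0,0],"turn": [0,0,6.85]},
  {"hand": 1,"delta_pos": [0,0,0],"turn": [0,0,6.85]},
  {"hand": 1,"delta_pos": [0,0,0],"turn": [0,0,6.85]},
])

```text
clock: 1.72
tcp_pos: [0.1543, 0.6314, 0.2313]
orientation: [-0.0, 0.409, 0.912, 0.0]
ft_force: [1.4, 0.8, 0.3]
finger_gap: 0.0857
finger_force: 0.0
```

Emit:
servo_tool([
  {"hand": 1,"delta_pos": [0,0,0],"turn": [0,0,6.85]},
  {"hand": 1,"delta_pos": [0,0,0],"turn": [0,0,6.85]},
  {"hand": 1,"delta_pos": [0,0,0],"turn": [0,0,6.85]},
  {"hand": 1,"delta_pos": [0,0,0],"turn": [0,0,6.85]},
  {"hand": 1,"delta_pos": [0,0,0],"turn": [0,0,6.85]},
])

```text
clock: 2.13
tcp_pos: [0.1542, 0.6314, 0.2313]
orientation: [-0.0, 0.66, 0.751, -0.0]
ft_force: [-0.3, -0.0, 0.3]
finger_gap: 0.0852
finger_force: 0.0
```

Emit:
servo_tool([
  {"hand": 0.2,"delta_pos": [0,0,0],"turn": [0,0,6.85]},
  {"hand": 0.2,"delta_pos": [0,0,0],"turn": [0,0,6.85]},
  {"hand": 0.2,"delta_pos": [-2.25,3.15,0],"turn": [0,0,0]},
  {"hand": 0.2,"delta_pos": [-2.25,3.15,0],"turn": [0,0,0]},
  {"hand": 0.2,"delta_pos": [-2.25,3.15,0],"turn": [0,0,0]},
])

```text
clock: 2.55
tcp_pos: [0.2415, 0.554, 0.2311]
orientation: [0.0, 0.742, 0.671, 0.0]
ft_force: [1.7, 0.2, -0.7]
finger_gap: 0.0512
finger_force: 0.0
```

Emit:
servo_tool([
  {"hand": 0.2,"delta_pos": [-2.25,3.15,0],"turn": [0,0,0]},
  {"hand": 0.2,"delta_pos": [-2.25,3.15,0],"turn": [0,0,0]},
  {"hand": 0.2,"delta_pos": [-2.25,3.15,0],"turn": [0,0,0]},
  {"hand": 0.2,"delta_pos": [-2.25,3.15,0],"turn": [0,0,0]},
  {"hand": 0.2,"delta_pos": [-2.25,3.15,0],"turn": [0,0,0]},
])

```text
clock: 2.97
tcp_pos: [0.3875, 0.4251, 0.2316]
orientation: [-0.0, 0.743, 0.67, 0.0]
ft_force: [0.2, 0.3, -0.3]
finger_gap: 0.0512
finger_force: 0.0
```

Emit:
servo_tool([
  {"hand": 0.2,"delta_pos": [-2.25,3.15,0],"turn": [0,0,0]},
  {"hand": 0.2,"delta_pos": [-2.25,3.15,0],"turn": [0,0,0]},
  {"hand": 0.2,"delta_pos": [-2.25,3.15,0],"turn": [0,0,0]},
  {"hand": 0.2,"delta_pos": [-2.25,3.15,0],"turn": [0,0,0]},
  {"hand": 0.2,"delta_pos": [0,0,0],"turn": [0,0,0]},
])

```text
clock: 3.38
tcp_pos: [0.5101, 0.3137, 0.2322]
orientation: [0.005, 0.748, 0.664, 0.001]
ft_force: [0.4, -2.1, 1.1]
finger_gap: 0.051
finger_force: 0.0
```

Emit:
servo_tool([
  {"hand": 0.2,"delta_pos": [0,0,0],"turn": [0,0,0]},
  {"hand": 0.2,"delta_pos": [0,0,0],"turn": [0,0,0]},
])

```text
clock: 3.55
tcp_pos: [0.502, 0.3242, 0.2312]
orientation: [-0.001, 0.743, 0.67, -0.0]
ft_force: [0.3, 0.7, 0.1]
finger_gap: 0.0514
finger_force: 0.0
```

```bash
cat >> h.py <<'E'
def tool():
    s=state(); q=s['orientation']; return np.array(s['tcp_pos'])*1000, R.from_quat([q[1],q[2],q[3],q[0]]).as_matrix()
def go(target):  # mm world -> cm in tool axes
    p,M=tool(); print('tcp',p.round(1),'tool yaw(y axis)',np.degrees(np.arctan2(M[1,1],M[0,1])).round(2),'tilt',np.degrees(np.arccos(-M[2,2])).round(2),'delta cm',(M.T@(np.array(target)-p)/10).round(2))
E
python3 - <<'E'
from h import *
go([560.2,271.8,36]); print(state()['joint_pos'].round(2))
im,d,K,P=cam('wrist'); save(im,'w1.png'); w=cloud(d,K,P)
print(rect(w,.066,.08,(.53,.62,.15,.4)), rect(w,.009,.019,(.38,.68,.15,.4)))
E
```

```text
tcp [502.  324.2 231.2] tool yaw(y axis) -5.94 tilt 0.07 delta cm [-4.62  6.35 19.51]
[-0.85  0.55  0.39  1.59 -0.23  1.04 -0.5 ]
{'n': 1329, 'c': (559.8, 279.3), 'z': 74.3, 'size': (84.1, 26.4), 'ang': 84.2} {'n': 6122, 'c': (522.0, 279.6), 'z': 14.4, 'size': (114.2, 158.0), 'ang': 84.0}
```

Emit:
servo_tool([
  {"hand": 0.2,"delta_pos": [-1.54,2.12,2],"turn": [0,0,0]},
  {"hand": 0.2,"delta_pos": [-1.54,2.12,2],"turn": [0,0,0]},
  {"hand": 0.2,"delta_pos": [-1.54,2.12,2],"turn": [0,0,0]},
  {"hand": 0.2,"delta_pos": [0,0,2],"turn": [0,0,0]},
  {"hand": 0.2,"delta_pos": [0,0,1],"turn": [0,0,0]},
])

```text
clock: 4.02
tcp_pos: [0.5596, 0.2708, 0.1387]
orientation: [-0.001, 0.743, 0.669, -0.002]
ft_force: [-0.2, 0.9, -1.1]
finger_gap: 0.0511
finger_force: 0.0
```

```bash
python3 - <<'E'
from h import *
go([560.2,271.8,36])
E
```

```text
tcp [559.6 270.8 138.7] tool yaw(y axis) -5.96 tilt 0.24 delta cm [ 0.13  0.09 10.27]
```

Emit:
servo_tool([
  {"hand": 0.2,"delta_pos": [0.1,0,2.6],"turn": [0,0,0]},
  {"hand": 0.2,"delta_pos": [0,0.05,2.6],"turn": [0,0,0]},
  {"hand": 0.2,"delta_pos": [0,0,2.6],"turn": [0,0,0]},
  {"hand": 0.2,"delta_pos": [0,0,1.5],"turn": [0,0,0]},
  {"hand": 0.2,"delta_pos": [0,0,1.0],"turn": [0,0,0]},
])

```text
clock: 4.43
tcp_pos: [0.5586, 0.2751, 0.0363]
orientation: [-0.002, 0.741, 0.671, -0.001]
ft_force: [-0.2, 0.5, -0.5]
finger_gap: 0.051
finger_force: 0.0
```

Emit:
servo_tool([
  {"hand": 0.2,"delta_pos": [0,0,0],"turn": [0,0,0]},
  {"hand": -1,"delta_pos": [0,0,0],"turn": [0,0,0]},
  {"hand": -1,"delta_pos": [0,0,0],"turn": [0,0,0]},
  {"hand": -1,"delta_pos": [0,0,0],"turn": [0,0,0]},
  {"hand": -1,"delta_pos": [0,0,0],"turn": [0,0,0]},
], force=40)

```text
clock: 4.85
tcp_pos: [0.5608, 0.2734, 0.0395]
orientation: [-0.001, 0.742, 0.67, 0.0]
ft_force: [-3.6, 0.4, 2.7]
finger_gap: 0.0254
finger_force: 44.2
```

Emit:
servo_tool([
  {"hand": -1,"delta_pos": [0,0,-1],"turn": [0,0,0]},
  {"hand": -1,"delta_pos": [0,0,-2],"turn": [0,0,0]},
])

```text
clock: 5.02
tcp_pos: [0.5604, 0.2712, 0.0672]
orientation: [-0.0, 0.743, 0.669, -0.002]
ft_force: [0.0, 1.0, -1.6]
finger_gap: 0.0256
finger_force: 43.6
```

Emit:
servo_tool([
  {"hand": -1,"delta_pos": [0,0,-3],"turn": [0,0,0]},
  {"hand": -1,"delta_pos": [0,0,-3],"turn": [0,0,0]},
  {"hand": -1,"delta_pos": [0,0,-3],"turn": [0,0,0]},
  {"hand": -1,"delta_pos": [-2.56,-1.14,0],"turn": [0,0,0]},
  {"hand": -1,"delta_pos": [-2.56,-1.14,0],"turn": [0,0,0]},
])

```text
clock: 5.43
tcp_pos: [0.5361, 0.2246, 0.1616]
orientation: [0.002, 0.742, 0.67, 0.004]
ft_force: [-0.2, -1.3, -2.6]
finger_gap: 0.0253
finger_force: 43.7
```

Emit:
servo_tool([
  {"hand": -1,"delta_pos": [-2.56,-1.14,0],"turn": [0,0,0]},
  {"hand": -1,"delta_pos": [-2.56,-1.14,0],"turn": [0,0,0]},
  {"hand": -1,"delta_pos": [-2.56,-1.14,0],"turn": [0,0,0]},
  {"hand": -1,"delta_pos": [0,0,0],"turn": [0,0,6.56]},
  {"hand": -1,"delta_pos": [0,0,0],"turn": [0,0,6.56]},
])

```text
clock: 5.85
tcp_pos: [0.4918, 0.1476, 0.1598]
orientation: [0.001, 0.818, 0.576, 0.001]
ft_force: [0.5, 1.4, -1.9]
finger_gap: 0.0255
finger_force: 43.7
```

Emit:
servo_tool([
  {"hand": -1,"delta_pos": [0,0,0],"turn": [0,0,6.56]},
  {"hand": -1,"delta_pos": [0,0,0],"turn": [0,0,6.56]},
  {"hand": -1,"delta_pos": [0,0,0],"turn": [0,0,6.56]},
  {"hand": -1,"delta_pos": [0,0,0],"turn": [0,0,6.56]},
  {"hand": -1,"delta_pos": [0,0,0],"turn": [0,0,6.56]},
])

```text
clock: 6.27
tcp_pos: [0.4925, 0.1501, 0.1594]
orientation: [0.0, 0.946, 0.324, 0.001]
ft_force: [0.2, -0.1, -1.1]
finger_gap: 0.0255
finger_force: 43.7
```

Emit:
servo_tool([
  {"hand": -1,"delta_pos": [0,0,0],"turn": [0,0,6.56]},
  {"hand": -1,"delta_pos": [0,0,0],"turn": [0,0,6.56]},
  {"hand": -1,"delta_pos": [0,0,0],"turn": [0,0,6.56]},
  {"hand": -1,"delta_pos": [0,0,0],"turn": [0,0,6.56]},
  {"hand": -1,"delta_pos": [0,0,0],"turn": [0,0,6.56]},
])

```text
clock: 6.68
tcp_pos: [0.4925, 0.1502, 0.1594]
orientation: [-0.0, 0.999, 0.044, 0.001]
ft_force: [0.3, 0.8, -2.3]
finger_gap: 0.0254
finger_force: 43.7
```

Emit:
servo_tool([
  {"hand": -1,"delta_pos": [0,0,0],"turn": [0,0,6.56]},
  {"hand": -1,"delta_pos": [0,0,0],"turn": [0,0,0]},
  {"hand": -1,"delta_pos": [0,0,0],"turn": [0,0,0]},
])

```text
clock: 6.93
tcp_pos: [0.4921, 0.1505, 0.159]
orientation: [0.0, 1.0, -0.009, 0.001]
ft_force: [0.2, -0.3, -0.7]
finger_gap: 0.0255
finger_force: 43.7
```

```bash
python3 - <<'E'
from h import *
go([490,151,120]); print(state()['joint_pos'].round(2))
E
```

```text
tcp [492.1 150.5 159. ] tool yaw(y axis) -91.06 tilt 0.1 delta cm [-0.22 -0.05  3.89]
[-0.85  0.61  0.8   1.92 -0.58  0.85 -1.34]
```

Emit:
servo_tool([
  {"hand": -1,"delta_pos": [0,0,0],"turn": [6.7,0,0]},
  {"hand": -1,"delta_pos": [0,0,0],"turn": [6.7,0,0]},
  {"hand": -1,"delta_pos": [0,0,0],"turn": [6.7,0,0]},
  {"hand": -1,"delta_pos": [0,0,0],"turn": [6.7,0,0]},
  {"hand": -1,"delta_pos": [0,0,0],"turn": [6.7,0,0]},
])

```text
clock: 7.35
tcp_pos: [0.4929, 0.1495, 0.1601]
orientation: [-0.29, 0.957, -0.009, 0.006]
ft_force: [0.6, 0.1, -2.0]
finger_gap: 0.0252
finger_force: 43.8
```

Emit:
servo_tool([
  {"hand": -1,"delta_pos": [0,0,0],"turn": [6.7,0,0]},
  {"hand": -1,"delta_pos": [0,0,0],"turn": [0,0,0]},
  {"hand": -1,"delta_pos": [0,0,0],"turn": [0,0,0]},
])

```text
clock: 7.6
tcp_pos: [0.4922, 0.148, 0.1578]
orientation: [-0.342, 0.94, -0.012, 0.004]
ft_force: [0.2, 0.5, -1.7]
finger_gap: 0.0253
finger_force: 43.9
```

```bash
python3 - <<'E'
from h import *
go([490,151,30]); print(state()['joint_pos'].round(2))
E
```

```text
tcp [492.2 148.  157.8] tool yaw(y axis) -91.44 tilt 39.99 delta cm [-0.22  7.99  9.98]
[-0.19  0.61  0.37  2.04 -1.14  1.04 -0.59]
```

Emit:
servo_tool([
  {"hand": -1,"delta_pos": [0,2.4,3],"turn": [0,0,0]},
  {"hand": -1,"delta_pos": [0,2.4,3],"turn": [0,0,0]},
  {"hand": -1,"delta_pos": [0,2.0,2.5],"turn": [0,0,0]},
  {"hand": -1,"delta_pos": [0,1.2,1.5],"turn": [0,0,0]},
  {"hand": -1,"delta_pos": [0,0,0],"turn": [0,0,0]},
])

```text
clock: 8.02
tcp_pos: [0.4907, 0.1571, 0.0289]
orientation: [-0.344, 0.939, -0.008, 0.002]
ft_force: [0.2, -0.1, -1.7]
finger_gap: 0.0251
finger_force: 44.3
```

Emit:
servo_tool([
  {"hand": -1,"delta_pos": [0,0,0],"turn": [0,0,0]},
])

```text
clock: 8.1
tcp_pos: [0.4917, 0.1562, 0.0304]
orientation: [-0.343, 0.939, -0.008, 0.003]
ft_force: [0.4, 0.3, -0.9]
finger_gap: 0.0256
finger_force: 44.3
```

Emit:
servo_tool([
  {"hand": -0.15,"delta_pos": [0,0,0],"turn": [0,0,0]},
  {"hand": -0.15,"delta_pos": [0,0,0],"turn": [0,0,0]},
  {"hand": -0.15,"delta_pos": [0,0,-1],"turn": [0,0,0]},
  {"hand": -0.15,"delta_pos": [0,0,-1.5],"turn": [0,0,0]},
  {"hand": -0.15,"delta_pos": [0,0,-1.5],"turn": [0,0,0]},
])

```text
clock: 8.52
tcp_pos: [0.491, 0.1281, 0.0623]
orientation: [-0.343, 0.939, -0.009, 0.004]
ft_force: [-1.0, -0.7, 0.6]
finger_gap: 0.0364
finger_force: 0.0
```

Emit:
servo_tool([
  {"hand": -0.15,"delta_pos": [0,0,-2],"turn": [0,0,0]},
  {"hand": 0.2,"delta_pos": [0,0,-3],"turn": [0,0,0]},
  {"hand": 1,"delta_pos": [0,0,-3],"turn": [0,0,0]},
  {"hand": 1,"delta_pos": [0,0,-3],"turn": [0,0,0]},
  {"hand": 1,"delta_pos": [0,0,0],"turn": [-6.7,0,0]},
])

```text
clock: 8.93
tcp_pos: [0.4924, 0.0441, 0.147]
orientation: [-0.282, 0.959, -0.019, 0.009]
ft_force: [0.9, -1.0, 0.1]
finger_gap: 0.082
finger_force: 0.0
```

Emit:
servo_tool([
  {"hand": 1,"delta_pos": [0,0,0],"turn": [-6.7,0,0]},
  {"hand": 1,"delta_pos": [0,0,0],"turn": [-6.7,0,0]},
  {"hand": 1,"delta_pos": [0,0,0],"turn": [-6.7,0,0]},
  {"hand": 1,"delta_pos": [0,0,0],"turn": [-6.7,0,0]},
  {"hand": 1,"delta_pos": [0,0,0],"turn": [-6.5,0,0]},
])

```text
clock: 9.35
tcp_pos: [0.4903, 0.057, 0.1477]
orientation: [0.0, 1.0, -0.011, 0.003]
ft_force: [0.7, -0.6, -0.9]
finger_gap: 0.0856
finger_force: 0.0
```

```bash
python3 - <<'E'
from h import *
im,d,K,P=cam('wrist'); save(im,'w2.png'); w=cloud(d,K,P)
r=rect(w,.018,.034,(.38,.62,.03,.2)); print(r); print(rect(w,.004,.034,(.38,.62,.03,.2)))
im,d,K,P=cam('top'); save(im,'t2.png'); w=cloud(d,K,P)
print(rect(w,.018,.034,(.38,.62,.03,.2)),rect(w,.004,.034,(.38,.62,.03,.2)),rect(w,.066,.08,(.4,.52,.15,.4)))
go([490,120,60])
E
```

```text
{'n': 4910, 'c': (491.1, 131.0), 'z': 25.5, 'size': (60.5, 72.4), 'ang': 88.9}
{'n': 6225, 'c': (491.3, 130.9), 'z': 25.1, 'size': (60.6, 95.8), 'ang': 89.1}
None {'n': 2, 'c': (421.7, 33.6), 'z': 4.7, 'size': (2.6, 0.0), 'ang': 91.3} {'n': 359, 'c': (485.8, 280.4), 'z': 74.0, 'size': (97.3, 25.9), 'ang': 84.0}
tcp [489.2  65.5 145.6] tool yaw(y axis) -90.35 tilt 0.31 delta cm [ 0.05 -5.4   8.59]
```

View pics/w2.png

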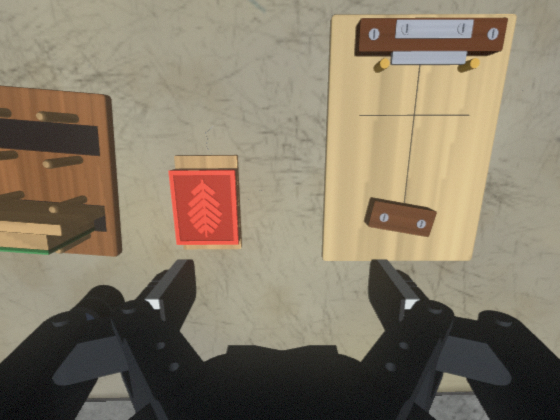

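Emit:
servo_tool([
  {"hand": 1,"delta_pos": [0,-2.18,2],"turn": [0,0,0]},
  {"hand": 1,"delta_pos": [0,-2.18,2],"turn": [0,0,0]},
  {"hand": 1,"delta_pos": [0,-2.18,2],"turn": [0,0,0]},
  {"hand": 1,"delta_pos": [0,0,1],"turn": [0,0,0.7]},
  {"hand": 1,"delta_pos": [0,0,0],"turn": [0,0,0]},
])

```text
clock: 9.87
tcp_pos: [0.4893, 0.1234, 0.0738]
orientation: [-0.002, 1.0, -0.016, -0.002]
ft_force: [-0.7, -1.6, 0.3]
finger_gap: 0.0854
finger_force: 0.0
```

```bash
python3 - <<'E'
from h import *
go([491,131,0])
E
```

```text
tcp [489.3 123.4  73.8] tool yaw(y axis) -91.85 tilt 0.33 delta cm [ 0.18 -0.73  7.38]
```

Emit:
servo_tool([
  {"hand": 1,"delta_pos": [0.15,-0.73,1.5],"turn": [0,0,-0.5]},
  {"hand": 1,"delta_pos": [0,0,2.0],"turn": [0,0,0]},
  {"hand": 1,"delta_pos": [0,0,1.8],"turn": [0,0,0]},
  {"hand": 1,"delta_pos": [0,0,1.0],"turn": [0,0,0]},
  {"hand": 1,"delta_pos": [0,0,0.8],"turn": [0,0,0]},
])

```text
clock: 10.28
tcp_pos: [0.4932, 0.1286, 0.0044]
orientation: [-0.002, 1.0, -0.014, 0.0]
ft_force: [0.1, 0.4, 0.0]
finger_gap: 0.0849
finger_force: 0.0
```

Emit:
servo_tool([
  {"hand": 1,"delta_pos": [0,0,0],"turn": [0,0,0]},
  {"hand": 1,"delta_pos": [0,0,0],"turn": [0,0,0]},
])

```text
clock: 10.45
tcp_pos: [0.4932, 0.1296, 0.0048]
orientation: [-0.002, 1.0, -0.013, 0.0]
ft_force: [-0.7, -0.0, 0.6]
finger_gap: 0.0853
finger_force: 0.0
```

```bash
python3 - <<'E'
from h import *
go([491,131,0]); print(state()['ft_force'])
E
```

```text
tcp [493.2 129.6   4.8] tool yaw(y axis) -91.5 tilt 0.21 delta cm [-0.23 -0.13  0.48]
[-0.65833531 -0.04542538  0.59313884]
```

Emit:
servo_tool([
  {"hand": 1,"delta_pos": [0,-0.1,0.35],"turn": [0,0,-0.2]},
  {"hand": -1,"delta_pos": [0,0,0],"turn": [0,0,0]},
  {"hand": -1,"delta_pos": [0,0,0],"turn": [0,0,0]},
  {"hand": -1,"delta_pos": [0,0,0],"turn": [0,0,0]},
  {"hand": -1,"delta_pos": [0,0,0],"turn": [0,0,0]},
], force=40)

```text
clock: 10.87
tcp_pos: [0.4931, 0.1314, 0.0013]
orientation: [-0.002, 1.0, -0.011, 0.001]
ft_force: [-1.2, -0.1, 4.8]
finger_gap: 0.0592
finger_force: 44.4
```

```bash
python3 - <<'E'
from h import *
go([491,131,0])
E
```

```text
tcp [493.1 131.4   1.3] tool yaw(y axis) -91.21 tilt 0.21 delta cm [-0.21  0.04  0.13]
```

Emit:
servo_tool([
  {"hand": -1,"delta_pos": [0,0,-1],"turn": [0,0,0]},
  {"hand": -1,"delta_pos": [0,0,-2],"turn": [0,0,0]},
  {"hand": -1,"delta_pos": [0,0,-3],"turn": [0,0,0]},
  {"hand": -1,"delta_pos": [0,0,-3],"turn": [0,0,0]},
  {"hand": -1,"delta_pos": [0,0,0],"turn": [0,0,0]},
])

```text
clock: 11.28
tcp_pos: [0.4959, 0.1313, 0.0955]
orientation: [-0.003, 1.0, -0.011, 0.005]
ft_force: [0.5, -0.5, -1.3]
finger_gap: 0.0595
finger_force: 43.9
```

```bash
python3 - <<'E'
from h import *
go([554,-65,100])
im,d,K,P=cam('wrist'); save(im,'w3.png'); w=cloud(d,K,P)
z=tool()[0][2]/1000
for b in ((.026,.036,(.58,.7,-.2,.05)),(.026,.036,(.42,.55,-.2,.05)),(.008,.017,(.35,.7,-.2,.1)),(z+.005,z+.035,(.4,.6,.02,.24)),(z-.02,z+.035,(.4,.6,.02,.24))): print(rect(w,*b))
E
```

```text
tcp [495.9 131.3  95.5] tool yaw(y axis) -91.23 tilt 0.61 delta cm [ 6.23 19.5  -0.5 ]
{'n': 3124, 'c': (623.3, -28.7), 'z': 30.3, 'size': (47.5, 34.1), 'ang': 85.9}
{'n': 2498, 'c': (477.6, -53.8), 'z': 30.4, 'size': (61.6, 26.6), 'ang': 78.7}
{'n': 30117, 'c': (537.3, -46.9), 'z': 12.4, 'size': (125.8, 221.4), 'ang': 89.0}
{'n': 23084, 'c': (501.3, 132.2), 'z': 119.4, 'size': (86.9, 82.3), 'ang': 88.3}
{'n': 23199, 'c': (501.3, 132.2), 'z': 119.4, 'size': (86.9, 82.3), 'ang': 88.3}
```

Emit:
servo_tool([
  {"hand": -1,"delta_pos": [1,3.27,0],"turn": [0,0,0]},
  {"hand": -1,"delta_pos": [1,3.27,0],"turn": [0,0,0]},
  {"hand": -1,"delta_pos": [1,3.27,0],"turn": [0,0,0]},
  {"hand": -1,"delta_pos": [1,3.27,0],"turn": [0,0,0]},
  {"hand": -1,"delta_pos": [1,3.27,0],"turn": [0,0,0]},
])

```text
clock: 11.75
tcp_pos: [0.5383, -0.0342, 0.0888]
orientation: [-0.002, 1.0, -0.01, -0.002]
ft_force: [1.3, 0.6, -2.9]
finger_gap: 0.0594
finger_force: 43.8
```

Emit:
servo_tool([
  {"hand": -1,"delta_pos": [1,3.27,1.5],"turn": [0,0,0]},
  {"hand": -1,"delta_pos": [0,0,2],"turn": [0,0,0]},
  {"hand": -1,"delta_pos": [0,0,0],"turn": [0,0,0]},
  {"hand": -1,"delta_pos": [0,0,0],"turn": [0,0,0]},
])

```text
clock: 12.08
tcp_pos: [0.5466, -0.0654, 0.053]
orientation: [-0.003, 1.0, -0.011, -0.003]
ft_force: [0.7, 0.5, -1.4]
finger_gap: 0.0592
finger_force: 44.0
```

```bash
python3 - <<'E'
from h import *
go([556.5,-64.7,14.5]); p,M=tool(); print(M.round(4))
im,d,K,P=cam('wrist'); save(im,'w4.png'); w=cloud(d,K,P)
for b in ((.026,.036,(.58,.7,-.2,.05)),(.026,.036,(.42,.55,-.2,.05)),(.008,.017,(.35,.7,-.2,.1))): print(rect(w,*b))
E
```

```text
tcp [546.6 -65.4  53. ] tool yaw(y axis) -91.26 tilt 0.43 delta cm [ 1.01 -0.08  3.85]
[[ 0.9997 -0.022  -0.0054]
 [-0.0219 -0.9997  0.0053]
 [-0.0055 -0.0052 -1.    ]]
{'n': 12099, 'c': (626.7, -64.9), 'z': 30.4, 'size': (116.0, 32.9), 'ang': 88.7}
None
{'n': 25031, 'c': (580.1, -64.0), 'z': 12.3, 'size': (155.8, 144.4), 'ang': 88.9}
```

View pics/w4.png

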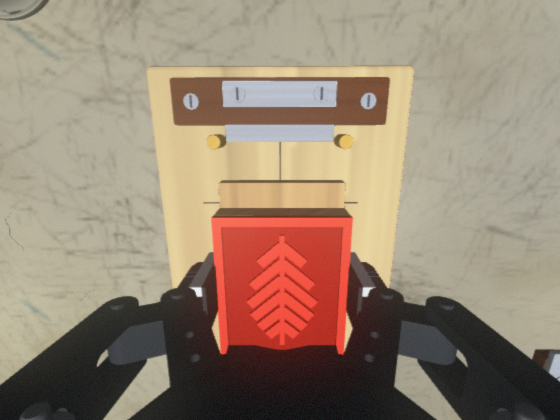

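Emit:
servo_tool([
  {"hand": -1,"delta_pos": [1.0,-0.05,0],"turn": [0,0,0]},
  {"hand": -1,"delta_pos": [0,0,1.5],"turn": [0,0,0]},
  {"hand": -1,"delta_pos": [0,0,1.5],"turn": [0,0,0]},
  {"hand": -1,"delta_pos": [0,0,0.8],"turn": [0,0,0]},
  {"hand": -1,"delta_pos": [0,0,0],"turn": [0,0,0]},
])

```text
clock: 12.55
tcp_pos: [0.5574, -0.0638, 0.0158]
orientation: [-0.002, 1.0, -0.01, -0.002]
ft_force: [-0.7, 0.2, -2.4]
finger_gap: 0.0592
finger_force: 44.1
```

```bash
python3 - <<'E'
from h import *
go([573,-65,13.3]);print(state()['ft_force'])
E
```

```text
tcp [557.4 -63.8  15.8] tool yaw(y axis) -91.09 tilt 0.33 delta cm [1.56 0.09 0.24]
[-0.71073117  0.16969369 -2.40630895]
```

Emit:
servo_tool([
  {"hand": -1,"delta_pos": [0,0.05,0.2],"turn": [0,0,0]},
  {"hand": -1,"delta_pos": [0.4,0.05,0.03],"turn": [0,0,0]},
  {"hand": -1,"delta_pos": [0.4,0,0],"turn": [0,0,0]},
  {"hand": -1,"delta_pos": [0.4,0,0],"turn": [0,0,0]},
  {"hand": -1,"delta_pos": [0.3,0,0],"turn": [0,0,0]},
])

```text
clock: 12.97
tcp_pos: [0.5729, -0.067, 0.015]
orientation: [-0.002, 1.0, -0.011, -0.001]
ft_force: [-7.8, 0.2, 3.2]
finger_gap: 0.0592
finger_force: 44.6
```

Emit:
servo_tool([
  {"hand": -1,"delta_pos": [0,0,0],"turn": [0,0,0]},
  {"hand": -1,"delta_pos": [0,0,0],"turn": [0,0,0]},
])

```text
clock: 13.13
tcp_pos: [0.5728, -0.067, 0.0146]
orientation: [-0.002, 1.0, -0.011, -0.001]
ft_force: [-3.6, -0.2, 0.8]
finger_gap: 0.0593
finger_force: 44.3
```

```bash
python3 - <<'E'
from h import *
go([573.5,-65,13.3]);print(state()['ft_force'])
E
```

```text
tcp [572.8 -67.   14.6] tool yaw(y axis) -91.23 tilt 0.23 delta cm [ 0.06 -0.2   0.13]
[-3.59719307 -0.15443201  0.79373144]
```

Emit:
servo_tool([
  {"hand": -1,"delta_pos": [0.05,-0.15,0.1],"turn": [0,0,0]},
  {"hand": -1,"delta_pos": [0.05,0,0.1],"turn": [0,0,0]},
  {"hand": -1,"delta_pos": [0,0,0],"turn": [0,0,0]},
])

```text
clock: 13.38
tcp_pos: [0.5729, -0.0662, 0.0133]
orientation: [-0.002, 1.0, -0.011, -0.001]
ft_force: [-8.0, -0.7, 6.2]
finger_gap: 0.0595
finger_force: 45.1
```

Emit:
servo_tool([
  {"hand": 0.6,"delta_pos": [0,0,0],"turn": [0,0,0]},
  {"hand": 0.7,"delta_pos": [0,0,0],"turn": [0,0,0]},
  {"hand": 0.8,"delta_pos": [0,0,-1],"turn": [0,0,0]},
  {"hand": 0.8,"delta_pos": [0,0,-3],"turn": [0,0,0]},
  {"hand": 0.8,"delta_pos": [-1,0,-4],"turn": [0,0,0]},
])

```text
clock: 13.8
tcp_pos: [0.5654, -0.0646, 0.0919]
orientation: [-0.002, 1.0, -0.01, -0.001]
ft_force: [1.2, 0.4, 0.4]
finger_gap: 0.077
finger_force: 0.0
```

Emit:
servo_tool([
  {"hand": 0.8,"delta_pos": [-3,0,-2],"turn": [0,0,0]},
  {"hand": 0.8,"delta_pos": [-3,0,0],"turn": [0,0,0]},
  {"hand": 0.8,"delta_pos": [0,0,0],"turn": [0,0,0]},
])

```text
clock: 14.05
tcp_pos: [0.4993, -0.0645, 0.1144]
orientation: [-0.003, 1.0, -0.012, -0.002]
ft_force: [-0.4, 0.1, -0.6]
finger_gap: 0.0768
finger_force: 0.0
```

```bash
cat >> h.py <<'E'
O=np.array([544.5,-64.5]); A=np.radians(-1.2); B=np.array([[np.cos(A),-np.sin(A)],[np.sin(A),np.cos(A)]])
def bed(c): return (B.T@(np.array(c)-O)).round(1)
def world(b): return (O+B@np.array(b)).round(1)
E
python3 - <<'E'
from h import *
go([434.8,-291,60])
im,d,K,P=cam('wrist'); save(im,'w5.png'); w=cloud(d,K,P)
for b in ((.034,.045,(.5,.64,-.2,.05)),(.026,.032,(.42,.5,-.2,.05)),(.026,.0335,(.61,.66,-.2,.05)),(.008,.017,(.35,.7,-.2,.1))):
    r=rect(w,*b); print(r, bed(r['c']) if r else '')
im,d,K,P=cam('top'); save(im,'t5.png'); w=cloud(d,K,P)
for b in ((.034,.045,(.5,.64,-.2,.05)),(.010,.022,(.38,.47,-.4,-.2)),(.018,.03,(.47,.6,-.4,-.2))):
    r=rect(w,*b); print(r, bed(r['c']) if r else '')
E
```

```text
tcp [499.3 -64.5 114.4] tool yaw(y axis) -91.4 tilt 0.38 delta cm [-5.87 22.84  5.32]
{'n': 8682, 'c': (571.1, -65.2), 'z': 37.5, 'size': (60.4, 72.1), 'ang': 88.6} [26.6 -0.1]
{'n': 2124, 'c': (477.8, -54.6), 'z': 30.3, 'size': (60.1, 26.8), 'ang': 78.3} [-66.9   8.5]
{'n': 7687, 'c': (626.5, -65.0), 'z': 30.4, 'size': (116.1, 33.2), 'ang': 89.0} [82.   1.2]
{'n': 30239, 'c': (539.7, -62.9), 'z': 12.3, 'size': (156.5, 225.4), 'ang': 88.8} [-4.8  1.5]
{'n': 3, 'c': (636.6, -41.2), 'z': 34.3, 'size': (1.1, 5.8), 'ang': 28.9} [91.6 25.2]
{'n': 270, 'c': (434.9, -290.9), 'z': 16.2, 'size': (50.5, 32.8), 'ang': 87.1} [-104.8 -228.6]
{'n': 137, 'c': (526.9, -321.7), 'z': 23.9, 'size': (15.6, 74.6), 'ang': 1.7} [ -12.2 -257.5]
```

View pics/w5.png

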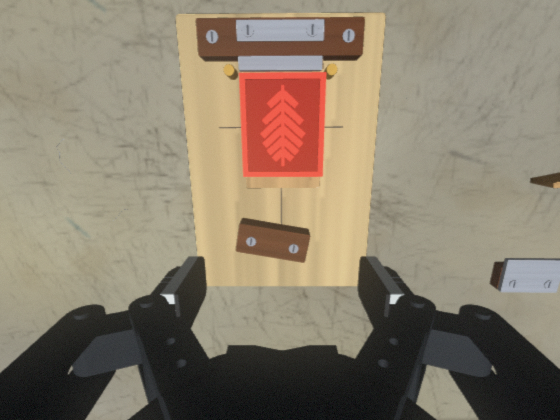

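Emit:
servo_tool([
  {"hand": 0.8,"delta_pos": [-1.3,2.86,0],"turn": [0,0,0]},
  {"hand": 0.8,"delta_pos": [-1.3,2.86,0],"turn": [0,0,0]},
  {"hand": 0.8,"delta_pos": [-1.3,2.86,0],"turn": [0,0,0]},
  {"hand": 0.8,"delta_pos": [-1.3,2.86,0],"turn": [0,0,0]},
  {"hand": 0.8,"delta_pos": [-1.3,2.86,0],"turn": [0,0,0]},
])

```text
clock: 14.57
tcp_pos: [0.4379, -0.2078, 0.1123]
orientation: [-0.001, 1.0, -0.01, 0.001]
ft_force: [0.6, 0.1, -0.3]
finger_gap: 0.0766
finger_force: 0.0
```

Emit:
servo_tool([
  {"hand": 0.8,"delta_pos": [-1.3,2.86,0],"turn": [0,0,0]},
  {"hand": 0.8,"delta_pos": [-1.3,2.86,0],"turn": [0,0,0]},
  {"hand": 0.8,"delta_pos": [-1.3,2.86,0],"turn": [0,0,0]},
  {"hand": 0.8,"delta_pos": [0,0,0],"turn": [0,0,0]},
  {"hand": 0.8,"delta_pos": [0,0,0],"turn": [0,0,0]},
])

```text
clock: 14.98
tcp_pos: [0.396, -0.294, 0.1122]
orientation: [-0.0, 1.0, -0.013, 0.001]
ft_force: [0.0, -0.0, -0.6]
finger_gap: 0.0767
finger_force: 0.0
```

```bash
python3 - <<'E'
from h import *
go([434.8,-291,60])
im,d,K,P=cam('wrist'); save(im,'w6.png'); w=cloud(d,K,P); np.save('w6.npy',w)
print(rect(w,.0125,.022,(.38,.48,-.4,-.2)),rect(w,.018,.03,(.48,.6,-.4,-.2)))
for l in('stick_lip','clamp_stick','beech_wedge'):
    for o in pinpoint('wrist',l)[:1]: print(l,o['conf'],onz(o['pixel'],{'s':.011,'c':0.0,'b':.012}[l[0]],K,P).round(4),o['pixel'])
E
```

```text
tcp [ 396.  -294.   112.2] tool yaw(y axis) -91.47 tilt 0.09 delta cm [ 3.86 -0.4   5.22]
{'n': 2555, 'c': (434.5, -290.4), 'z': 16.3, 'size': (52.1, 33.0), 'ang': 87.9} {'n': 2084, 'c': (526.6, -320.4), 'z': 24.2, 'size': (17.8, 76.5), 'ang': 1.1}
stick_lip 0.67 [ 0.4507 -0.291   0.011 ] [277.4, 149.2]
clamp_stick 0.9 [ 0.4276 -0.2916  0.    ] [279.1, 175.2]
beech_wedge 0.94 [ 0.5307 -0.3185  0.012 ] [311.1, 38.1]
```

View pics/w6.png

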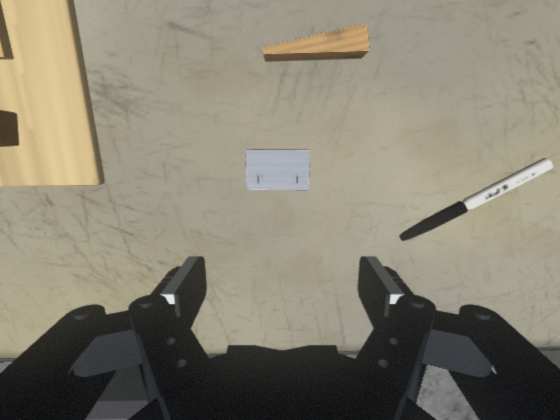

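```bash
python3 - <<'E'
from h import *
w=np.load('w6.npy'); m=(w[...,2]>.019)&(w[...,2]<.028)&(w[...,0]>.48)&(w[...,0]<.6)&(w[...,1]<-.24)&(w[...,1]>-.4)
n,L,st,c=cv2.connectedComponentsWithStats(m.astype(np.uint8)); m=L==1+np.argmax(st[1:,4])
p=w[m][:,:2]*1000; print(len(p),np.median(w[m][:,2]))
# per-y extents, fit near and far lines
ys=np.arange(p[:,1].min()+2,p[:,1].max()-2,1.5); near=[];far=[]
for y in ys:
    q=p[abs(p[:,1]-y)<.75,0]; near.append(q.min()); far.append(q.max())
f=lambda v:np.polyfit(ys,v,1)
a,b=f(near),f(far); print('near slope deg',np.degrees(np.arctan(a[0])),'far',np.degrees(np.arctan(b[0])), 'y range',p[:,1].min(),p[:,1].max())
k=p[:,1]<p[:,1].min()+8
xs=np.arange(p[k,0].min()+2,p[k,0].max()-1.5,1); e=[p[k&(abs(p[:,0]-x)<.8),1].min() for x in xs]; print('thick end: dy/dx deg',np.degrees(np.arctan(np.polyfit(xs,e,1)[0])))
print('at y',ys[[0,-1]],np.polyval(a,ys[[0,-1]]),np.polyval(b,ys[[0,-1]]))
E
```

```text
2050 0.024173197217452327
near slope deg -0.13058079899613984 far -10.059174802112928 y range -358.8351504128448 -282.2897857101751
thick end: dy/dx deg 10.183871813320875
at y [-356.83515041 -284.83515041] [518.3683012  518.20420825] [535.91771354 523.1454837 ]
```

Emit:
servo_tool([
  {"hand": 0.8,"delta_pos": [1.9,-0.2,2],"turn": [0,0,0.6]},
  {"hand": 0.8,"delta_pos": [1.9,-0.2,2],"turn": [0,0,0]},
  {"hand": 0.8,"delta_pos": [0,0,2],"turn": [0,0,0]},
  {"hand": 0.8,"delta_pos": [0,0,1],"turn": [0,0,0]},
  {"hand": 0.8,"delta_pos": [0,0,0],"turn": [0,0,0]},
])

```text
clock: 15.6
tcp_pos: [0.433, -0.2855, 0.0398]
orientation: [-0.003, 1.0, -0.015, -0.002]
ft_force: [-1.4, 0.1, -0.5]
finger_gap: 0.0769
finger_force: 0.0
```

```bash
python3 - <<'E'
from h import *
go([434.6,-290.7,0])
E
```

```text
tcp [ 433.  -285.5   39.8] tool yaw(y axis) -91.7 tilt 0.45 delta cm [0.19 0.54 3.97]
```

Emit:
servo_tool([
  {"hand": 0.8,"delta_pos": [0.15,0.5,0.5],"turn": [0,0,0.3]},
  {"hand": 0.8,"delta_pos": [0,0,1.5],"turn": [0,0,0]},
  {"hand": 0.8,"delta_pos": [0,0,1.2],"turn": [0,0,0]},
  {"hand": 0.8,"delta_pos": [0,0,0.7],"turn": [0,0,0]},
  {"hand": 0.8,"delta_pos": [0,0,0],"turn": [0,0,0]},
])

```text
clock: 16.02
tcp_pos: [0.4346, -0.2928, 0.0025]
orientation: [-0.002, 1.0, -0.019, -0.0]
ft_force: [-0.5, -0.7, 0.4]
finger_gap: 0.0768
finger_force: 0.0
```

```bash
python3 - <<'E'
from h import *
go([434.6,-290.7,0]); print(state()['ft_force'])
E
```

```text
tcp [ 434.6 -292.8    2.5] tool yaw(y axis) -92.17 tilt 0.23 delta cm [-0.01 -0.21  0.25]
[-0.47338667 -0.68648847  0.37715139]
```

Emit:
servo_tool([
  {"hand": 0.8,"delta_pos": [0,-0.2,0.05],"turn": [0,0,0]},
  {"hand": -1,"delta_pos": [0,0,0],"turn": [0,0,0]},
  {"hand": -1,"delta_pos": [0,0,0],"turn": [0,0,0]},
  {"hand": -1,"delta_pos": [0,0,0],"turn": [0,0,0]},
  {"hand": -1,"delta_pos": [0,0,0],"turn": [0,0,0]},
], force=40)

```text
clock: 16.43
tcp_pos: [0.4357, -0.291, 0.0035]
orientation: [-0.001, 1.0, -0.018, 0.001]
ft_force: [-0.7, 0.3, 6.7]
finger_gap: 0.0511
finger_force: 41.8
```

Emit:
servo_tool([
  {"hand": -1,"delta_pos": [0,0,0],"turn": [0,0,0]},
  {"hand": -1,"delta_pos": [0,0,-2],"turn": [0,0,0]},
  {"hand": -1,"delta_pos": [0,0,-3],"turn": [0,0,0]},
  {"hand": -1,"delta_pos": [0,0,-3],"turn": [0,0,0]},
  {"hand": -1,"delta_pos": [0,0,0],"turn": [0,0,-0.9]},
])

```text
clock: 16.85
tcp_pos: [0.4377, -0.2935, 0.0871]
orientation: [0.001, 1.0, -0.011, 0.004]
ft_force: [0.8, -0.8, -0.7]
finger_gap: 0.0507
finger_force: 42.8
```

```bash
python3 - <<'E'
from h import *
go([513.5,-63.9,70])
im,d,K,P=cam('wrist'); save(im,'w7.png'); w=cloud(d,K,P); p=tool()[0]/1000
print(rect(w,p[2]+.004,p[2]+.025,(p[0]-.03,p[0]+.05,p[1]-.04,p[1]+.04)))
E
```

```text
tcp [ 437.7 -293.5   87.1] tool yaw(y axis) -91.21 tilt 0.48 delta cm [  7.08 -23.12   1.71]
{'n': 7327, 'c': (436.7, -292.4), 'z': 100.0, 'size': (78.2, 34.0), 'ang': 89.4}
```

Emit:
servo_tool([
  {"hand": -1,"delta_pos": [1.0,-3.2,0],"turn": [0,0,0]},
  {"hand": -1,"delta_pos": [1.0,-3.2,0],"turn": [0,0,0]},
  {"hand": -1,"delta_pos": [1.0,-3.2,0],"turn": [0,0,0]},
  {"hand": -1,"delta_pos": [1.0,-3.2,0],"turn": [0,0,0]},
  {"hand": -1,"delta_pos": [1.0,-3.2,0],"turn": [0,0,0]},
])

```text
clock: 17.32
tcp_pos: [0.4881, -0.13, 0.0819]
orientation: [-0.002, 1.0, -0.011, -0.001]
ft_force: [0.7, 0.2, -1.6]
finger_gap: 0.0508
finger_force: 42.8
```

Emit:
servo_tool([
  {"hand": -1,"delta_pos": [1.0,-3.2,0],"turn": [0,0,0]},
  {"hand": -1,"delta_pos": [1.0,-3.2,0],"turn": [0,0,0]},
  {"hand": -1,"delta_pos": [0,0,1],"turn": [0,0,0]},
  {"hand": -1,"delta_pos": [0,0,0],"turn": [0,0,0]},
  {"hand": -1,"delta_pos": [0,0,0],"turn": [0,0,0]},
])

```text
clock: 17.73
tcp_pos: [0.5088, -0.0685, 0.0721]
orientation: [-0.001, 1.0, -0.011, -0.001]
ft_force: [-0.3, -0.5, -1.2]
finger_gap: 0.0511
finger_force: 42.8
```

```bash
python3 - <<'E'
from h import *
go([514.5,-63.9,35])
im,d,K,P=cam('wrist'); save(im,'w8.png'); w=cloud(d,K,P); p=tool()[0]/1000
print(rect(w,p[2]+.004,p[2]+.025,(p[0]-.03,p[0]+.05,p[1]-.04,p[1]+.04)))
r=rect(w,.034,.045,(.5,.64,-.2,.05)); print(r,bed(r['c']))
print(rect(w,.026,.0335,(.61,.66,-.2,.05)))
E
```

```text
tcp [508.8 -68.5  72.1] tool yaw(y axis) -91.21 tilt 0.24 delta cm [ 0.57 -0.46  3.71]
{'n': 7572, 'c': (508.0, -68.3), 'z': 85.0, 'size': (77.1, 33.9), 'ang': 89.6}
{'n': 12815, 'c': (571.0, -65.2), 'z': 37.5, 'size': (60.2, 72.2), 'ang': 88.7} [26.5 -0.1]
{'n': 11663, 'c': (626.4, -64.8), 'z': 30.4, 'size': (115.7, 33.3), 'ang': 88.9}
```

View pics/w8.png

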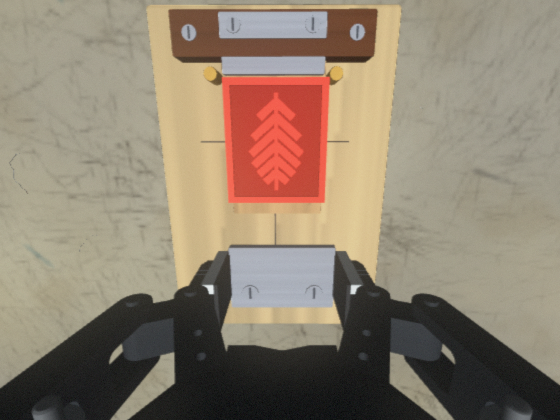

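Emit:
servo_tool([
  {"hand": -1,"delta_pos": [0.55,-0.45,1],"turn": [0,0,0]},
  {"hand": -1,"delta_pos": [0,0,1.5],"turn": [0,0,0]},
  {"hand": -1,"delta_pos": [0,0,1],"turn": [0,0,0]},
  {"hand": -1,"delta_pos": [0,0,0],"turn": [0,0,0]},
  {"hand": -1,"delta_pos": [0,0,0],"turn": [0,0,0]},
])

```text
clock: 18.2
tcp_pos: [0.5149, -0.0647, 0.0375]
orientation: [-0.002, 1.0, -0.012, -0.001]
ft_force: [-0.7, 0.8, -0.8]
finger_gap: 0.0505
finger_force: 42.8
```

```bash
python3 - <<'E'
from h import *
go([514.3,-63.9,15.1])
E
```

```text
tcp [514.9 -64.7  37.5] tool yaw(y axis) -91.32 tilt 0.21 delta cm [-0.06 -0.07  2.24]
```

Emit:
servo_tool([
  {"hand": -1,"delta_pos": [-0.05,-0.05,0.9],"turn": [0,0,0]},
  {"hand": -1,"delta_pos": [0,0,0.8],"turn": [0,0,0]},
  {"hand": -1,"delta_pos": [0,0,0.4],"turn": [0,0,0]},
  {"hand": -1,"delta_pos": [0,0,0.1],"turn": [0,0,0]},
  {"hand": -1,"delta_pos": [0,0,0],"turn": [0,0,0]},
])

```text
clock: 18.62
tcp_pos: [0.5151, -0.0634, 0.0173]
orientation: [-0.002, 1.0, -0.011, 0.0]
ft_force: [-3.3, 0.7, 10.8]
finger_gap: 0.0508
finger_force: 49.9
```

```bash
python3 - <<'E'
from h import *
go([516.8,-63.9,15.1]);print(state()['ft_force'])
E
```

```text
tcp [515.1 -63.4  17.3] tool yaw(y axis) -91.25 tilt 0.27 delta cm [0.17 0.05 0.22]
[-3.26266139  0.65528909 10.82617273]
```

```bash
python3 - <<'E'
from h import *
im,d,K,P=cam('wrist'); save(im,'w9.png'); w=cloud(d,K,P)
m=(w[...,0]>.502)&(w[...,0]<.528)&(w[...,1]>-.086)&(w[...,1]<-.042)&(w[...,2]<.045)
q=w[m]*1000; A_=np.c_[q[:,0]-514,q[:,1]+64,np.ones(len(q))]; s=np.linalg.lstsq(A_,q[:,2],rcond=None)[0]; print(len(q),'plane',s.round(4))
r=rect(w,.0345,.045,(.53,.64,-.2,.05)); print(r,bed(r['c']))
r=rect(w,.024,.0335,(.49,.55,-.088,-.04)); print(r,bed(r['c']))
E
```

```text
4202 plane [-9.40000e-03  2.60000e-03  3.02484e+01]
{'n': 25466, 'c': (570.8, -65.2), 'z': 37.5, 'size': (60.6, 72.6), 'ang': 88.7} [26.3 -0.1]
{'n': 6373, 'c': (510.7, -64.0), 'z': 30.1, 'size': (48.0, 41.3), 'ang': 90.0} [-33.8  -0.2]
```

View pics/w9.png

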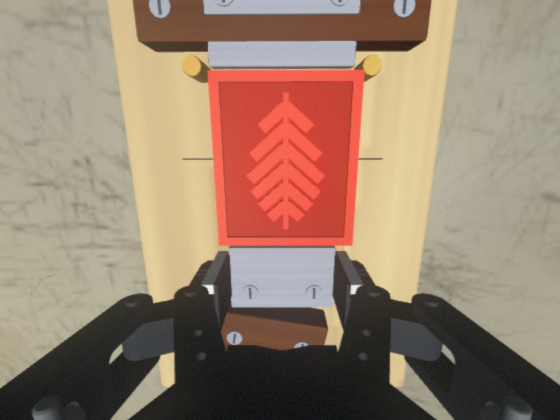

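Emit:
servo_tool([
  {"hand": -1,"delta_pos": [-0.15,0,0],"turn": [0,0,0]},
  {"hand": -1,"delta_pos": [0,0,0],"turn": [0,0,0]},
  {"hand": -1,"delta_pos": [0,0,0],"turn": [0,0,0]},
])

```text
clock: 18.92
tcp_pos: [0.515, -0.0634, 0.0174]
orientation: [-0.002, 1.0, -0.011, 0.002]
ft_force: [-0.5, 0.2, 8.3]
finger_gap: 0.0509
finger_force: 48.2
```

```bash
python3 - <<'E'
from h import *
go([516.8,-63.9,15.1]);print(state()['ft_force'],state()['wrist_torque'])
E
```

```text
tcp [515.  -63.4  17.4] tool yaw(y axis) -91.22 tilt 0.29 delta cm [0.18 0.05 0.23]
[-0.46662023  0.22935762  8.29011731] [ 0.09124777  0.03009534 -0.0508907 ]
```

Emit:
servo_tool([
  {"hand": 0.5,"delta_pos": [0,0,0],"turn": [0,0,0]},
  {"hand": 0.5,"delta_pos": [0,0,0],"turn": [0,0,0]},
  {"hand": 0.5,"delta_pos": [0,0,-1],"turn": [0,0,0]},
  {"hand": 0.5,"delta_pos": [0,0,-3],"turn": [0,0,0]},
  {"hand": 0.5,"delta_pos": [-1,0,-3],"turn": [0,0,0]},
])

```text
clock: 19.33
tcp_pos: [0.5044, -0.0634, 0.0865]
orientation: [-0.001, 1.0, -0.01, -0.0]
ft_force: [-0.3, -0.8, 0.6]
finger_gap: 0.0637
finger_force: 0.0
```

Emit:
servo_tool([
  {"hand": 0.5,"delta_pos": [-3,0,-1],"turn": [0,0,0]},
  {"hand": 0.5,"delta_pos": [0,0,0],"turn": [0,0,0]},
  {"hand": 0.5,"delta_pos": [0,0,0],"turn": [0,0,0]},
])

```text
clock: 19.58
tcp_pos: [0.4725, -0.0626, 0.0972]
orientation: [-0.002, 1.0, -0.011, 0.0]
ft_force: [0.1, 0.2, -0.8]
finger_gap: 0.0643
finger_force: 0.0
```

```bash
python3 - <<'E'
from h import *
im,d,K,P=cam('wrist'); save(im,'w10.png'); w=cloud(d,K,P)
m=(w[...,0]>.502)&(w[...,0]<.528)&(w[...,1]>-.086)&(w[...,1]<-.042)&(w[...,2]<.045)
q=w[m]*1000; A_=np.c_[q[:,0]-514,q[:,1]+64,np.ones(len(q))]; s=np.linalg.lstsq(A_,q[:,2],rcond=None)[0]; print(len(q),'plane',s.round(4))
r=rect(w,.034,.045,(.53,.64,-.2,.05)); print(r,bed(r['c']))
r=rect(w,.022,.0335,(.4985,.5345,-.095,-.035)); print(r,bed(r['c']))
r=rect(w,.026,.0335,(.61,.66,-.2,.05)); print(r,bed(r['c']))
print(np.median(w[(w[...,2]<.02)&(abs(w[...,0]-.55)<.03)&(abs(w[...,1]+.11)<.01)][:,2]))
go([526,-320,100])
E
```

```text
2182 plane [-1.1700e-02 -2.0000e-04  2.8421e+01]
{'n': 11534, 'c': (571.3, -65.3), 'z': 37.5, 'size': (60.2, 72.7), 'ang': 88.8} [26.8 -0.2]
{'n': 3150, 'c': (516.1, -62.8), 'z': 28.4, 'size': (54.4, 35.1), 'ang': 90.0} [-28.4   1.1]
{'n': 2202, 'c': (615.3, -64.6), 'z': 29.3, 'size': (115.3, 10.4), 'ang': 88.7} [70.8  1.4]
0.012337028295622901
tcp [473.6 -62.5  96.7] tool yaw(y axis) -91.23 tilt 0.22 delta cm [ 5.79 25.63 -0.43]
```

View pics/w10.png

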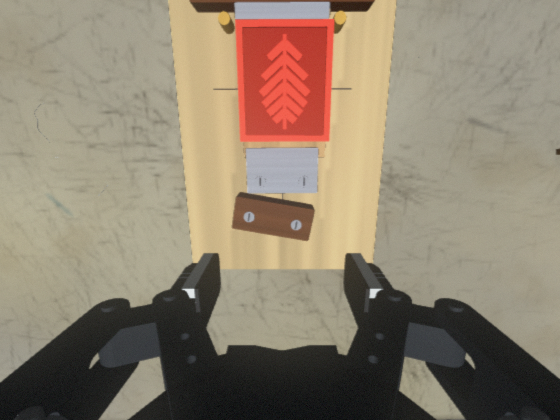

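Emit:
servo_tool([
  {"hand": 0.1,"delta_pos": [0,0,0],"turn": [0,0,-6.87]},
  {"hand": 0.1,"delta_pos": [0,0,0],"turn": [0,0,-6.87]},
  {"hand": 0.1,"delta_pos": [0,0,0],"turn": [0,0,-6.87]},
  {"hand": 0.1,"delta_pos": [0,0,0],"turn": [0,0,-6.87]},
  {"hand": 0.1,"delta_pos": [0,0,0],"turn": [0,0,-6.87]},
])

```text
clock: 20.05
tcp_pos: [0.4744, -0.0626, 0.0956]
orientation: [-0.002, 0.958, 0.288, 0.0]
ft_force: [0.4, 0.3, -0.1]
finger_gap: 0.0472
finger_force: 0.0
```

Emit:
servo_tool([
  {"hand": 0.1,"delta_pos": [0,0,0],"turn": [0,0,-6.87]},
  {"hand": 0.1,"delta_pos": [0,0,0],"turn": [0,0,-6.87]},
  {"hand": 0.1,"delta_pos": [0,0,0],"turn": [0,0,-6.87]},
  {"hand": 0.1,"delta_pos": [0,0,0],"turn": [0,0,-6.87]},
  {"hand": 0.1,"delta_pos": [0,0,0],"turn": [0,0,-6.87]},
])

```text
clock: 20.47
tcp_pos: [0.4744, -0.0627, 0.0955]
orientation: [-0.001, 0.83, 0.558, 0.001]
ft_force: [0.2, 0.3, 0.3]
finger_gap: 0.047
finger_force: 0.0
```

Emit:
servo_tool([
  {"hand": 0.1,"delta_pos": [0,0,0],"turn": [0,0,-6.87]},
  {"hand": 0.1,"delta_pos": [0,0,0],"turn": [0,0,-6.87]},
  {"hand": 0.1,"delta_pos": [0,0,0],"turn": [0,0,-6.87]},
  {"hand": 0.1,"delta_pos": [0,0,0],"turn": [0,0,-6.87]},
  {"hand": 0.1,"delta_pos": [-1,0.1,0],"turn": [0,0,0]},
])

```text
clock: 20.88
tcp_pos: [0.4759, -0.0708, 0.0955]
orientation: [-0.002, 0.674, 0.739, 0.002]
ft_force: [-0.4, 0.1, -0.6]
finger_gap: 0.0468
finger_force: 0.0
```

Emit:
servo_tool([
  {"hand": 0.1,"delta_pos": [-2.8,0.3,0],"turn": [0,0,0]},
  {"hand": 0.1,"delta_pos": [-2.8,0.3,0],"turn": [0,0,0]},
  {"hand": 0.1,"delta_pos": [-2.8,0.3,0],"turn": [0,0,0]},
  {"hand": 0.1,"delta_pos": [-2.8,0.3,0],"turn": [0,0,0]},
  {"hand": 0.1,"delta_pos": [-2.8,0.3,0],"turn": [0,0,0]},
])

```text
clock: 21.3
tcp_pos: [0.5029, -0.2133, 0.0951]
orientation: [-0.001, 0.677, 0.736, 0.001]
ft_force: [0.9, -0.4, 0.9]
finger_gap: 0.0468
finger_force: 0.0
```

Emit:
servo_tool([
  {"hand": 0.1,"delta_pos": [-2.8,0.3,0],"turn": [0,0,0]},
  {"hand": 0.1,"delta_pos": [-2.8,0.3,0],"turn": [0,0,0]},
  {"hand": 0.1,"delta_pos": [-2.8,0.3,0],"turn": [0,0,0]},
  {"hand": 0.1,"delta_pos": [-2.8,0.3,0],"turn": [0,0,0]},
  {"hand": 0.1,"delta_pos": [0,0,0],"turn": [0,0,0]},
])

```text
clock: 21.72
tcp_pos: [0.5234, -0.3311, 0.0949]
orientation: [0.002, 0.68, 0.733, -0.001]
ft_force: [-0.4, -0.6, 0.1]
finger_gap: 0.0472
finger_force: 0.0
```

```bash
cat > wedge.py <<'E'
from h import *
def wedge(zlo,zhi,box):
    im,d,K,P=cam('wrist'); w=cloud(d,K,P)
    m=(w[...,2]>zlo)&(w[...,2]<zhi)&(w[...,0]>box[0])&(w[...,0]<box[1])&(w[...,1]<box[3])&(w[...,1]>box[2])
    n,L,st,c=cv2.connectedComponentsWithStats(m.astype(np.uint8)); m=L==1+np.argmax(st[1:,4])
    p=w[m][:,:2]*1000
    ys=np.arange(p[:,1].min()+3,p[:,1].max()-2,1.5); E=[(p[abs(p[:,1]-y)<.75,0].min(),p[abs(p[:,1]-y)<.75,0].max()) for y in ys]; E=np.array(E)
    a,b=np.polyfit(ys,E[:,0],1),np.polyfit(ys,E[:,1],1)
    print('n',len(p),'z',np.median(w[m][:,2]),'near/far deg',np.degrees(np.arctan([a[0],b[0]])).round(1),'y',p[:,1].min().round(1),p[:,1].max().round(1),'x at thick,mid,thin',[(np.polyval(a,y).round(1),np.polyval(b,y).round(1)) for y in (ys[0],ys.mean(),ys[-1])])
E
python3 - <<'E'
from wedge import *
go([526.1,-346.1,40]); print(state()['joint_pos'].round(2))
wedge(.019,.029,(.48,.6,-.4,-.24))
E
```

```text
tcp [ 523.4 -331.1   94.9] tool yaw(y axis) 4.27 tilt 0.27 delta cm [-1.49  0.15  5.5 ]
[ 0.48  0.72  0.08  1.67 -0.07  0.76  0.67]
n 1361 z 0.024297445992794625 near/far deg [ -0.2 -10.4] y -359.1 -282.1 x at thick,mid,thin [(np.float64(518.8), np.float64(535.9)), (np.float64(518.7), np.float64(529.4)), (np.float64(518.6), np.float64(523.0))]
```

Emit:
servo_tool([
  {"hand": 0.1,"delta_pos": [-1.5,0.2,2],"turn": [0,0,0]},
  {"hand": 0.1,"delta_pos": [0,0,2],"turn": [0,0,0]},
  {"hand": 0.1,"delta_pos": [0,0,1.5],"turn": [0,0,0]},
  {"hand": 0.1,"delta_pos": [0,0,0],"turn": [0,0,0]},
])

```text
clock: 22.1
tcp_pos: [0.5252, -0.3337, 0.0363]
orientation: [-0.005, 0.676, 0.737, 0.001]
ft_force: [0.0, 1.3, -0.1]
finger_gap: 0.047
finger_force: 0.0
```

```bash
python3 - <<'E'
from h import *
go([526.1,-346.1,4])
E
```

```text
tcp [ 525.2 -333.7   36.3] tool yaw(y axis) 4.89 tilt 0.62 delta cm [-1.28  0.    3.22]
```

Emit:
servo_tool([
  {"hand": 0.1,"delta_pos": [-0.65,0,0],"turn": [0,0,0]},
  {"hand": 0.1,"delta_pos": [-0.65,0,0],"turn": [0,0,0]},
  {"hand": 0.1,"delta_pos": [0,0,1.5],"turn": [0,0,0]},
  {"hand": 0.1,"delta_pos": [0,0,1.0],"turn": [0,0,0]},
  {"hand": 0.1,"delta_pos": [0,0,0],"turn": [0,0,0]},
])

```text
clock: 22.52
tcp_pos: [0.5276, -0.3485, 0.014]
orientation: [-0.003, 0.676, 0.737, 0.001]
ft_force: [-0.4, -0.2, 0.6]
finger_gap: 0.0467
finger_force: 0.0
```

```bash
python3 - <<'E'
from h import *
go([526.1,-346.1,4]);print(state()['ft_force'])
E
```

```text
tcp [ 527.6 -348.5   14. ] tool yaw(y axis) 4.92 tilt 0.31 delta cm [ 0.25 -0.12  1.  ]
[-0.39181563 -0.16473254  0.62299497]
```

Emit:
servo_tool([
  {"hand": 0.1,"delta_pos": [0.2,-0.1,0.9],"turn": [0,0,0]},
  {"hand": 0.1,"delta_pos": [0,0,0],"turn": [0,0,0]},
  {"hand": -1,"delta_pos": [0,0,0],"turn": [0,0,0]},
  {"hand": -1,"delta_pos": [0,0,0],"turn": [0,0,0]},
  {"hand": -1,"delta_pos": [0,0,0],"turn": [0,0,0]},
], force=40)

```text
clock: 22.93
tcp_pos: [0.5278, -0.3471, 0.0069]
orientation: [-0.001, 0.676, 0.737, 0.001]
ft_force: [-0.1, 0.3, -0.2]
finger_gap: 0.0161
finger_force: 39.0
```

Emit:
servo_tool([
  {"hand": -1,"delta_pos": [0,0,0],"turn": [0,0,0]},
  {"hand": -1,"delta_pos": [0,0,0],"turn": [0,0,0]},
])

```text
clock: 23.1
tcp_pos: [0.5278, -0.3471, 0.0068]
orientation: [-0.001, 0.676, 0.737, 0.001]
ft_force: [-0.7, -0.3, 2.4]
finger_gap: 0.016
finger_force: 39.2
```

```bash
python3 - <<'E'
from wedge import *
go([526.1,-346.1,4]);print(state()['ft_force'])
wedge(.0195,.029,(.51,.55,-.4,-.24))
E
```

```text
tcp [ 527.8 -347.1    6.8] tool yaw(y axis) 4.96 tilt 0.17 delta cm [ 0.11 -0.16  0.28]
[-0.68065047 -0.33904054  2.43637366]
n 4122 z 0.02428849304887014 near/far deg [ -0.9 -14.6] y -359.0 -282.3 x at thick,mid,thin [(np.float64(519.3), np.float64(540.8)), (np.float64(518.7), np.float64(531.6)), (np.float64(518.2), np.float64(522.5))]
```

Emit:
servo_tool([
  {"hand": -1,"delta_pos": [0,0,-2],"turn": [0,0,0]},
  {"hand": -1,"delta_pos": [0,0,-2],"turn": [0,0,0]},
  {"hand": -1,"delta_pos": [0,0,-2],"turn": [0,0,0]},
  {"hand": -1,"delta_pos": [0,0,0],"turn": [0,0,0]},
])

```text
clock: 23.48
tcp_pos: [0.5298, -0.3487, 0.0702]
orientation: [0.003, 0.676, 0.737, 0.002]
ft_force: [1.5, -0.8, -0.1]
finger_gap: 0.0156
finger_force: 39.1
```

```bash
python3 - <<'E'
from wedge import *
p=tool()[0]/1000
go([526.1,-346.1,4]);print(state()['ft_force'])
wedge(p[2]+.014,p[2]+.025,(.51,.55,p[1]+.013,-.24))
E
```

```text
tcp [ 529.8 -348.7   70.2] tool yaw(y axis) 4.95 tilt 0.39 delta cm [ 0.3  -0.39  6.62]
[ 1.485301   -0.84170432 -0.08093385]
n 2278 z 0.08738736907355804 near/far deg [ -2.  -12.2] y -335.7 -283.9 x at thick,mid,thin [(np.float64(521.5), np.float64(534.5)), (np.float64(520.7), np.float64(529.5)), (np.float64(519.9), np.float64(524.5))]
```

Emit:
servo_tool([
  {"hand": -1,"delta_pos": [0,0,0],"turn": [0,0,6.7]},
  {"hand": -1,"delta_pos": [0,0,0],"turn": [0,0,6.7]},
  {"hand": -1,"delta_pos": [2.5,-0.92,0],"turn": [0,0,0]},
  {"hand": -1,"delta_pos": [2.5,-0.92,0],"turn": [0,0,0]},
  {"hand": -1,"delta_pos": [2.5,-0.92,0],"turn": [0,0,0]},
])

```text
clock: 23.95
tcp_pos: [0.5098, -0.2677, 0.0649]
orientation: [-0.002, 0.758, 0.653, 0.001]
ft_force: [-0.2, 0.4, -1.3]
finger_gap: 0.0159
finger_force: 39.1
```

Emit:
servo_tool([
  {"hand": -1,"delta_pos": [2.5,-0.92,0],"turn": [0,0,0]},
  {"hand": -1,"delta_pos": [2.5,-0.92,0],"turn": [0,0,0]},
  {"hand": -1,"delta_pos": [2.5,-0.92,0],"turn": [0,0,0]},
  {"hand": -1,"delta_pos": [2.5,-0.92,0],"turn": [0,0,0]},
  {"hand": -1,"delta_pos": [0,0,0],"turn": [0,0,0]},
])

```text
clock: 24.37
tcp_pos: [0.487, -0.1566, 0.0652]
orientation: [-0.006, 0.754, 0.656, 0.001]
ft_force: [-0.8, 0.9, 0.3]
finger_gap: 0.0161
finger_force: 39.2
```

Emit:
servo_tool([
  {"hand": -1,"delta_pos": [0,0,0],"turn": [0,0,0]},
  {"hand": -1,"delta_pos": [0,0,0],"turn": [0,0,0]},
])

```text
clock: 24.53
tcp_pos: [0.4892, -0.1651, 0.0662]
orientation: [-0.001, 0.757, 0.653, 0.001]
ft_force: [-0.1, -0.5, -0.3]
finger_gap: 0.0159
finger_force: 39.1
```

```bash
cat > w2.py <<'E'
from wedge import *
def look(n):
    p=tool()[0]/1000
    im,d,K,P=cam('wrist'); save(im,n); w=cloud(d,K,P)*1000
    q=(w[...,:2]-O)@B   # bed frame
    def edges(m,name):
        k,L,st,c=cv2.connectedComponentsWithStats(m.astype(np.uint8)); m=L==1+np.argmax(st[1:,4]); s=q[m]
        ys=np.arange(s[:,1].min()+3,s[:,1].max()-2,1.5); e=np.array([(s[abs(s[:,1]-y)<.75,0].min(),s[abs(s[:,1]-y)<.75,0].max()) for y in ys])
        a,b=np.polyfit(ys,e[:,0],1),np.polyfit(ys,e[:,1],1)
        print(name,len(s),'z',np.median(w[m][:,2]).round(1),'deg',np.degrees(np.arctan([a[0],b[0]])).round(1),'y',s[:,1].min().round(1),s[:,1].max().round(1),'x near/far at ymin,ymax',[(np.polyval(a,y).round(1),np.polyval(b,y).round(1)) for y in (s[:,1].min(),s[:,1].max())])
    pb=bed(p[:2]*1000); print('tcp bed',pb,(p[2]*1000).round(1),'ft',state()['ft_force'].round(1))
    try: edges((abs(w[...,2]-p[2]*1000-17)<4)&(abs(q[...,0]-pb[0])<25)&(q[...,1]>pb[1]+14)&(q[...,1]<pb[1]+80),'wedge')
    except Exception as e: print(e)
    try: edges((abs(w[...,2]-28.4)<1.2)&(q[...,0]>-55)&(q[...,0]<-9)&(abs(q[...,1])<30),'stick')
    except Exception as e: print(e)
    try: edges((abs(w[...,2]-30.4)<1.2)&(q[...,0]<-44)&(abs(q[...,1])<45),'rail')
    except Exception as e: print(e)
    try: edges((abs(w[...,2]-37.8)<2)&(q[...,0]>-20)&(abs(q[...,1])<40),'block')
    except Exception as e: print(e)
E
python3 - <<'E'
from w2 import *
look('w11.png'); go([486.5,-139.9,60])
E
```

```text
tcp bed [ -53.2 -101.7] 66.2 ft [ 0.9  0.1 -0.1]
wedge 2236 z 83.6 deg [10.2 -0. ] y -87.7 -36.8 x near/far at ymin,ymax [(np.float64(-58.6), np.float64(-45.2)), (np.float64(-49.5), np.float64(-45.2))]
stick 5271 z 28.3 deg [-0.2 -0.1] y -24.7 27.4 x near/far at ymin,ymax [(np.float64(-47.1), np.float64(-14.7)), (np.float64(-47.3), np.float64(-14.8))]
rail 4823 z 30.3 deg [ 9.8 10.2] y -22.6 38.5 x near/far at ymin,ymax [(np.float64(-85.1), np.float64(-59.6)), (np.float64(-74.5), np.float64(-48.6))]
block 14586 z 37.5 deg [ -0.1 -17.4] y -30.4 27.6 x near/far at ymin,ymax [(np.float64(-9.7), np.float64(68.6)), (np.float64(-9.7), np.float64(50.5))]
tcp [ 489.3 -165.8   66.4] tool yaw(y axis) -8.53 tilt 0.14 delta cm [ 2.52 -0.66  0.64]
```

Emit:
servo_tool([
  {"hand": -1,"delta_pos": [0.85,-0.22,0],"turn": [0,0,0]},
  {"hand": -1,"delta_pos": [0.85,-0.22,0],"turn": [0,0,0]},
  {"hand": -1,"delta_pos": [0.85,-0.22,1],"turn": [0,0,0]},
  {"hand": -1,"delta_pos": [0,0,1.2],"turn": [0,0,0]},
  {"hand": -1,"delta_pos": [0,0,0],"turn": [0,0,0]},
])

```text
clock: 25.0
tcp_pos: [0.4853, -0.1365, 0.0433]
orientation: [-0.003, 0.757, 0.654, 0.0]
ft_force: [-0.9, -0.3, 0.2]
finger_gap: 0.016
finger_force: 39.1
```

Emit:
servo_tool([
  {"hand": -1,"delta_pos": [0,0,0],"turn": [0,0,0]},
])

```text
clock: 25.08
tcp_pos: [0.4862, -0.1378, 0.0446]
orientation: [-0.002, 0.757, 0.653, 0.001]
ft_force: [0.2, -1.0, -1.6]
finger_gap: 0.0162
finger_force: 39.1
```

```bash
python3 - <<'E'
from w2 import *
look('w12.png'); go([486.5,-139.9,19])
E
```

```text
tcp bed [-56.8 -74.5] 44.6 ft [ 0.2 -1.2 -0.5]
wedge 2240 z 62.0 deg [10.2 -0. ] y -60.5 -9.6 x near/far at ymin,ymax [(np.float64(-62.2), np.float64(-48.8)), (np.float64(-53.1), np.float64(-48.8))]
stick 6072 z 28.3 deg [-0.  -0.2] y -24.6 27.3 x near/far at ymin,ymax [(np.float64(-47.2), np.float64(-14.6)), (np.float64(-47.2), np.float64(-14.8))]
rail 5646 z 30.3 deg [10.   8.7] y -22.6 39.5 x near/far at ymin,ymax [(np.float64(-85.3), np.float64(-59.1)), (np.float64(-74.3), np.float64(-49.7))]
block 19628 z 37.6 deg [-0.1  0.2] y -30.6 29.9 x near/far at ymin,ymax [(np.float64(-9.7), np.float64(62.5)), (np.float64(-9.8), np.float64(62.7))]
tcp [ 486.6 -138.3   45. ] tool yaw(y axis) -8.46 tilt 0.19 delta cm [-0.17  0.01  2.6 ]
```

Emit:
servo_tool([
  {"hand": -1,"delta_pos": [0,-0.07,0.8],"turn": [0,0,0]},
  {"hand": -1,"delta_pos": [0,0,0.8],"turn": [0,0,0]},
  {"hand": -1,"delta_pos": [0,0,0.6],"turn": [0,0,0]},
  {"hand": -1,"delta_pos": [0,0,0.3],"turn": [0,0,0]},
  {"hand": -1,"delta_pos": [0,0,0],"turn": [0,0,0]},
])

```text
clock: 25.55
tcp_pos: [0.4854, -0.1381, 0.0191]
orientation: [-0.002, 0.757, 0.653, 0.001]
ft_force: [0.1, -0.0, -0.9]
finger_gap: 0.0157
finger_force: 39.2
```

```bash
python3 - <<'E'
from w2 import *
look('w13.png'); go([486.5,-139.9,19])
E
```

```text
tcp bed [-57.5 -74.8] 19.1 ft [ 0.4  0.1 -0.5]
wedge 2231 z 36.6 deg [10.2  0.1] y -60.8 -9.9 x near/far at ymin,ymax [(np.float64(-63.0), np.float64(-49.6)), (np.float64(-53.8), np.float64(-49.5))]
stick 8740 z 28.4 deg [-0.3 -0.1] y -24.6 27.4 x near/far at ymin,ymax [(np.float64(-47.2), np.float64(-14.7)), (np.float64(-47.4), np.float64(-14.7))]
rail 8150 z 30.3 deg [9.8 9.1] y -22.8 39.7 x near/far at ymin,ymax [(np.float64(-85.2), np.float64(-59.3)), (np.float64(-74.4), np.float64(-49.2))]
block 28557 z 37.5 deg [ 0.1 -3.8] y -30.6 30.0 x near/far at ymin,ymax [(np.float64(-9.9), np.float64(63.9)), (np.float64(-9.9), np.float64(59.9))]
tcp [ 485.7 -138.1   19.4] tool yaw(y axis) -8.46 tilt 0.21 delta cm [-0.17  0.11  0.04]
```

Emit:
servo_tool([
  {"hand": -1,"delta_pos": [0.6,-0.08,0.03],"turn": [0,0,0]},
  {"hand": -1,"delta_pos": [0.6,-0.08,0],"turn": [0,0,0]},
  {"hand": -1,"delta_pos": [0.6,-0.06,0],"turn": [0,0,0]},
  {"hand": -1,"delta_pos": [0.5,0,0],"turn": [0,0,0]},
  {"hand": -1,"delta_pos": [0,0,0],"turn": [0,0,0]},
])

```text
clock: 26.02
tcp_pos: [0.4875, -0.1127, 0.0198]
orientation: [-0.002, 0.756, 0.654, 0.002]
ft_force: [-0.7, 0.2, -0.4]
finger_gap: 0.0161
finger_force: 39.1
```

```bash
python3 - <<'E'
from w2 import *
look('w14.png')
E
```

```text
tcp bed [-56.  -49.4] 19.8 ft [ 0.3  0.3 -0.1]
wedge 2234 z 37.3 deg [10.  -0.1] y -35.4 15.5 x near/far at ymin,ymax [(np.float64(-61.4), np.float64(-48.1)), (np.float64(-52.4), np.float64(-48.2))]
stick 7552 z 28.4 deg [-0.3 -0.1] y -24.6 27.4 x near/far at ymin,ymax [(np.float64(-47.2), np.float64(-14.7)), (np.float64(-47.5), np.float64(-14.8))]
rail 6945 z 30.4 deg [9.8 9.2] y -22.6 39.6 x near/far at ymin,ymax [(np.float64(-85.2), np.float64(-59.4)), (np.float64(-74.5), np.float64(-49.4))]
block 24314 z 37.6 deg [0.  0.5] y -30.9 29.7 x near/far at ymin,ymax [(np.float64(-9.9), np.float64(62.5)), (np.float64(-9.9), np.float64(63.0))]
```

Emit:
servo_tool([
  {"hand": -1,"delta_pos": [0,0,0.1],"turn": [0,0,0]},
  {"hand": -1,"delta_pos": [0.3,0,0.03],"turn": [0,0,0]},
  {"hand": -1,"delta_pos": [0.3,0,0],"turn": [0,0,0]},
  {"hand": -1,"delta_pos": [0.3,0,0],"turn": [0,0,0]},
  {"hand": -1,"delta_pos": [0,0,0],"turn": [0,0,0]},
])

```text
clock: 26.48
tcp_pos: [0.4886, -0.1064, 0.0187]
orientation: [-0.001, 0.757, 0.653, 0.001]
ft_force: [-0.1, -2.3, 4.8]
finger_gap: 0.0161
finger_force: 39.6
```

```bash
python3 - <<'E'
from w2 import *
look('w15.png')
E
```

```text
tcp bed [-55.  -43.1] 18.7 ft [-1.8 -2.8  5. ]
wedge 2234 z 36.3 deg [10.1  0.1] y -29.1 21.8 x near/far at ymin,ymax [(np.float64(-60.4), np.float64(-47.1)), (np.float64(-51.4), np.float64(-47.1))]
stick 7361 z 28.4 deg [-0.2  0. ] y -24.2 27.7 x near/far at ymin,ymax [(np.float64(-46.7), np.float64(-14.3)), (np.float64(-47.0), np.float64(-14.3))]
rail 6781 z 30.3 deg [9.6 9.1] y -22.4 39.8 x near/far at ymin,ymax [(np.float64(-85.0), np.float64(-59.4)), (np.float64(-74.5), np.float64(-49.4))]
block 23785 z 37.5 deg [-0.   0.4] y -30.8 29.7 x near/far at ymin,ymax [(np.float64(-9.8), np.float64(62.6)), (np.float64(-9.9), np.float64(63.1))]
```

Emit:
servo_tool([
  {"hand": 0,"delta_pos": [0,0,0],"turn": [0,0,0]},
  {"hand": 0,"delta_pos": [0,0,0],"turn": [0,0,0]},
  {"hand": 0,"delta_pos": [0,0,-1],"turn": [0,0,0]},
  {"hand": 0,"delta_pos": [0,0,-3],"turn": [0,0,0]},
  {"hand": -1,"delta_pos": [-1.4,0.2,0],"turn": [0,0,-1]},
])

```text
clock: 26.95
tcp_pos: [0.4908, -0.1169, 0.0618]
orientation: [-0.0, 0.749, 0.662, 0.004]
ft_force: [1.7, 0.2, -0.7]
finger_gap: 0.0315
finger_force: 0.0
```

Emit:
servo_tool([
  {"hand": -1,"delta_pos": [-1.4,0.2,0],"turn": [0,0,-6.3]},
  {"hand": -1,"delta_pos": [0,0,0],"turn": [0,0,0]},
  {"hand": -1,"delta_pos": [0,0,0],"turn": [0,0,0]},
  {"hand": -1,"delta_pos": [0,0,0],"turn": [0,0,0]},
  {"hand": -1,"delta_pos": [0,0,0],"turn": [0,0,0]},
])

```text
clock: 27.37
tcp_pos: [0.4883, -0.1329, 0.058]
orientation: [-0.002, 0.714, 0.7, 0.001]
ft_force: [0.9, -0.3, -0.4]
finger_gap: -0.0002
finger_force: 0.0
```

```bash
python3 - <<'E'
from h import *
p,M=tool(); print('bed',bed(p[:2]),p[2]); go(list(world([-56,-71]))+[16]); print(state()['finger_gap'])
im,d,K,P=cam('wrist'); save(im,'w16.png'); w=cloud(d,K,P)*1000; q=(w[...,:2]-O)@B
m=(abs(w[...,2]-36.3)<2)&(q[...,0]<-40)&(q[...,0]>-75)&(q[...,1]<40)&(q[...,1]>-70)
k,L,st,c=cv2.connectedComponentsWithStats(m.astype(np.uint8)); s=q[L==1+np.argmax(st[1:,4])]; print(len(s),s.min(0),s.max(0))
E
```

```text
bed [-54.8 -69.6] 58.041418544337496
tcp [ 488.3 -132.9   58. ] tool yaw(y axis) -1.12 tilt 0.28 delta cm [-0.16 -0.12  4.2 ]
-0.0001509153642742122
2615 [-64.91742354 -53.20298336] [-46.95992517  21.92911303]
```

Emit:
servo_tool([
  {"hand": -1,"delta_pos": [-0.2,-0.1,1],"turn": [0,0,0]},
  {"hand": -1,"delta_pos": [0,0,1.7],"turn": [0,0,0]},
  {"hand": -1,"delta_pos": [0,0,1.4],"turn": [0,0,0]},
  {"hand": -1,"delta_pos": [0,0,0],"turn": [0,0,0]},
  {"hand": -1,"delta_pos": [0,0,0],"turn": [0,0,0]},
])

```text
clock: 27.83
tcp_pos: [0.4866, -0.1358, 0.0162]
orientation: [-0.002, 0.714, 0.7, 0.001]
ft_force: [-0.6, -0.9, 0.1]
finger_gap: 0.0002
finger_force: 0.0
```

Emit:
servo_tool([
  {"hand": -1,"delta_pos": [0.4,0,0],"turn": [0,0,0]},
  {"hand": -1,"delta_pos": [0.3,0,0],"turn": [0,0,0]},
  {"hand": -1,"delta_pos": [0.3,0,0],"turn": [0,0,0]},
  {"hand": -1,"delta_pos": [0.2,0,0],"turn": [0,0,0]},
  {"hand": -1,"delta_pos": [0.2,0,0],"turn": [0,0,0]},
])

```text
clock: 28.25
tcp_pos: [0.4888, -0.123, 0.018]
orientation: [0.0, 0.714, 0.7, 0.002]
ft_force: [0.8, -3.9, 0.4]
finger_gap: 0.0004
finger_force: 1.7
```

```bash
python3 - <<'E'
from h import *
p,M=tool(); print('bed',bed(p[:2]),p[2],state()['ft_force'])
E
```

```text
bed [-54.5 -59.7] 17.99890089421842 [ 0.76743303 -3.86289067  0.36112879]
```

Emit:
servo_tool([
  {"hand": -1,"delta_pos": [0.2,0,0],"turn": [0,0,0]},
  {"hand": -1,"delta_pos": [0.2,0,0],"turn": [0,0,0]},
  {"hand": -1,"delta_pos": [0.1,0,0],"turn": [0,0,0]},
  {"hand": -1,"delta_pos": [0,0,0],"turn": [0,0,0]},
])

```text
clock: 28.58
tcp_pos: [0.4895, -0.1205, 0.018]
orientation: [0.002, 0.715, 0.699, 0.001]
ft_force: [1.3, -6.2, 0.5]
finger_gap: -0.0
finger_force: 3.3
```

```bash
python3 - <<'E'
from h import *
p,M=tool(); print('bed',bed(p[:2]),p[2],state()['ft_force'])
E
```

```text
bed [-53.8 -57.2] 18.007675847574166 [ 1.3398986  -6.23420635  0.46982211]
```

Emit:
servo_tool([
  {"hand": -1,"delta_pos": [0.1,0,0],"turn": [0,0,0]},
  {"hand": -1,"delta_pos": [0.1,0,0],"turn": [0,0,0]},
  {"hand": -1,"delta_pos": [0,0,0],"turn": [0,0,0]},
])

```text
clock: 28.83
tcp_pos: [0.4895, -0.1205, 0.0181]
orientation: [0.003, 0.716, 0.699, 0.001]
ft_force: [1.3, -10.2, -0.1]
finger_gap: 0.0001
finger_force: 4.8
```

```bash
python3 - <<'E'
from h import *
p,M=tool(); print('bed',bed(p[:2]),p[2],state()['ft_force'])
im,d,K,P=cam('wrist'); save(im,'w17.png'); w=cloud(d,K,P)*1000; q=(w[...,:2]-O)@B
m=(abs(w[...,2]-36.3)<2)&(q[...,0]<-40)&(q[...,0]>-75)&(q[...,1]<45)&(q[...,1]>p[1]+77)
k,L,st,c=cv2.connectedComponentsWithStats(m.astype(np.uint8)); s=q[L==1+np.argmax(st[1:,4])]; print(len(s),s.min(0),s.max(0))
E
```

```text
bed [-53.8 -57.1] 18.081621257360307 [  1.33675902 -10.20895345  -0.12620764]
4144 [-62.93253651 -43.46309109] [-45.48551767  29.53066838]
```

Emit:
servo_tool([
  {"hand": -1,"delta_pos": [0.1,0,0],"turn": [0,0,0]},
  {"hand": -1,"delta_pos": [0.1,0,0],"turn": [0,0,0]},
  {"hand": -1,"delta_pos": [0,0,0],"turn": [0,0,0]},
])

```text
clock: 29.13
tcp_pos: [0.4895, -0.1204, 0.0181]
orientation: [0.004, 0.716, 0.698, -0.0]
ft_force: [1.6, -12.5, -1.1]
finger_gap: 0.0002
finger_force: 6.2
```

```bash
python3 - <<'E'
from w2 import *
look('w18.png')
E
```

```text
tcp bed [-53.8 -57. ] 18.1 ft [  1.2 -13.    0.1]
wedge 3915 z 36.4 deg [10.3  0.1] y -43.0 22.8 x near/far at ymin,ymax [(np.float64(-63.2), np.float64(-45.8)), (np.float64(-51.2), np.float64(-45.8))]
stick 7875 z 28.4 deg [0.3 0.4] y -23.4 28.5 x near/far at ymin,ymax [(np.float64(-45.0), np.float64(-13.0)), (np.float64(-44.8), np.float64(-12.7))]
rail 7663 z 30.4 deg [9.9 8.8] y -22.4 39.8 x near/far at ymin,ymax [(np.float64(-85.3), np.float64(-59.1)), (np.float64(-74.4), np.float64(-49.4))]
block 24028 z 37.5 deg [ 0.1 -5.1] y -30.5 29.9 x near/far at ymin,ymax [(np.float64(-10.0), np.float64(64.4)), (np.float64(-9.9), np.float64(58.9))]
```

Emit:
servo_tool([
  {"hand": -1,"delta_pos": [-0.8,0,0],"turn": [0,0,0]},
  {"hand": -1,"delta_pos": [-1.5,0,0],"turn": [0,0,0]},
  {"hand": -1,"delta_pos": [-1,0,-2],"turn": [0,0,0]},
  {"hand": -1,"delta_pos": [0,0,-4],"turn": [0,0,0]},
  {"hand": -1,"delta_pos": [0,0,-4],"turn": [0,0,0]},
])

```text
clock: 29.6
tcp_pos: [0.4851, -0.1458, 0.117]
orientation: [-0.004, 0.714, 0.7, -0.0]
ft_force: [2.0, 0.0, 0.9]
finger_gap: -0.0
finger_force: 0.0
```

```bash
python3 - <<'E'
from w2 import *
im,d,K,P=cam('wrist'); save(im,'w19.png'); w=cloud(d,K,P)*1000; q=(w[...,:2]-O)@B
for n,lo,hi,x0,x1 in (('wedge',34,39,-75,-40),('block',36,40,-20,75),('stick',27,29.7,-48,-9)):
    m=(w[...,2]>lo)&(w[...,2]<hi)&(q[...,0]<x1)&(q[...,0]>x0)&(abs(q[...,1])<60)
    k,L,st,c=cv2.connectedComponentsWithStats(m.astype(np.uint8)); k=L==1+np.argmax(st[1:,4]); s=q[k]; print(n,len(s),s.min(0).round(1),s.max(0).round(1),np.median(w[k][:,2]).round(1))
cv2.imwrite('pics/w19.png',im[:,:,::-1])
E
```

```text
wedge 1563 [-63.6 -45. ] [-45.6  29.2] 36.3
block 8350 [ -9.9 -30.3] [63.3 30.1] 37.6
stick 2935 [-45.3 -22.7] [-12.5  28.7] 28.3
```

View pics/w19.png

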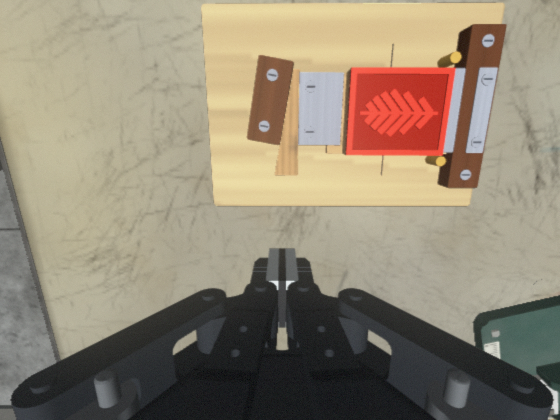

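The picture shows block (400,110), stick (320,108) and wedge (288,130) tight in line. The wedge kept its place after the hand withdrew: its origin is at bed y of about -8 mm, as specified.

```bash
python3 -c "from plant import *; print(job_done())"
```

```text
the job is handed in; nothing more can be done
None
```

I handed the job in at about 30 s. The red block is face up at the head rail, the stick lip covers the near tongue, and the wedge held in place after a 13 N drive. The green block was still in place at my last look (about 9 s), and no move went near it or the bystanders. The hand-in returned no verdict.

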